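Seat two round-bottomed flasks in their stand and close the keeper

ROBOT

A 7-joint arm with a two-finger parallel gripper is mounted at the origin on a cart in front of the work surface, level with it; the furniture and walls round the work are solid. World frame = base frame: x ahead of the robot, y to its left, z up, the work surface at z = 0. Lengths are in m, angles in rad, forces in N, time in s.
With the tool pointing down it reaches from about 0.425 to 0.925 m from the base axis. Payload 6.8 kg.
Tool frame: the origin (TCP) lies at the very end of the fingers, on their centre line; the grasp point (between the pads) lies 19 mm behind it (ctrl.grip_depth is the z of the grasp point in the tool frame, in m); z points along the fingers, x is the direction in which the jaws open and shut, and the axes are right-handed (so a half turn about z gives the same grasp; the last joint's range is limited). The gripper opens to 88 mm and grips with 3 to 60 N. Pads are 20 mm wide; open, the fingers measure 115 mm over their backs; the gripper's body (75 mm by 178 mm) begins 61 mm behind the grasp point.
Start: joints at [1.056, 0.477, 0.022, 1.555, -0.011, 1.109, -0.083], TCP at [0.267, -0.62, 0.223] pointing down, gripper open.
Joint ranges: [-2.96, 2.96], [-0.34, 2.1], [-1.41, 1.46], [0.24, 2.44], [-1.37, 4.51], [0.17, 1.92], [-2.96, 2.96]. Speed limits (rad/s): [2.39, 2.39, 3.14, 3.14, 3.14, 3.14, 3.14].

INTERFACE

Orientations are given as a rotation vector (axis times angle).
In Python, from cell import monitor, imaging, ticket, ctrl gives the robot as it stands. The module is installed in compiled form; this text tells all that it offers.
- The arm moves only by the tool carry_out, never from a script. Its argument "steps" is a list that holds one entry, the list of rows, each a list of 7 numbers: the turn, a rotation vector about the tool's x, y, z in degrees, then the shift along the tool's x, y, z in mm, then the opening, from 0 (shut) to 1 (fully open). In form: [[[wx, wy, wz, tx, ty, tz, hand], ...]]. A call has 1 to 8 rows; each row is the pose to reach, as a shift and turn from the pose commanded when the call began, along the tool's axes at that moment; what a row does not reach only later rows make up. A row lasts 1/10 s, in which the tool goes at most 50 mm and 8.59 degrees, less where a joint would pass 70% of its speed; a pose out of reach is approached as far as the arm can. A call with a gripper value outside its range is refused whole. The fingers move at their own pace and stop on an object; "newtons" is the grip in N (left out, the last holds). Time passes only in rows, so rows that repeat a pose let the fingers close. It gives the time, the measured TCP pose, the force and the opening at its end, in the units of the state.
- monitor.read_state(): the state, without advancing time (a new reading comes with each control period).
- imaging.read_camera(name): name is "scene" or "top" or "wrist"; returns (picture, depth): 420x560x3 uint8, red, green, blue; 420x560 float32, m along the optical axis (not along the pixel's ray), 0 where there is no reading.
- imaging.camera_params(name): a dict with "fx", "fy", "cx", "cy" (pixels), "extrinsics" (4x4, takes a point from world to camera coordinates); the wrist camera has in their place "T_tool_cam" (4x4, takes a point from camera to tool coordinates, whose origin is the TCP and whose axes are the tool frame's). Camera axes: x right, y up, looking along -z (the intrinsics and any distortion apply to the point x, -y, -z); pixel columns grow to the right and rows downward; lengths in m; the calibration is good to about 2 mm. The wrist camera is an equidistant fisheye: a pixel r from the principal point sees the ray r / f radians off the axis. A picture is of the moment at which its call begins: read the wrist's pose just before it. camera_params takes no time and is no camera call.
- ticket.close_job(): hands the job in, once; it reports no verdict.
Trained networks look in the newest picture that a camera, given by its name, has taken for a name from the list of things; names that differ only in an ending like _2 or _b are one class to them, and where a whole thing is asked for, a point or a joint stands for the part that bears it (a point fixed in the world has none). Each returns a list of dicts, best first, with "p" (0 to 1); they miss things now and then, are a little off and sometimes report something else, mostly with a low value. They report only what shows in the picture. A call takes as long as a camera call.
- imaging.find_in(name, camera): "at" ([x, y, z] in m, in world coordinates, good to about 4 mm: the middle of the surface that is visible of it).
The state is a dict: "t": time; "joints": joint angles; "joint_vel": joint speeds; "joint_efforts": joint torques, N m; "tcp_pos": TCP position; "eef_rot": TCP orientation; "wrist_force": force on the tool from outside, world axes, zero at the start; "moment": the same for the moment, N m; "opening": finger opening in m.
Only numpy, scipy, OpenCV 4.12 (cv2) and the standard library are available. Lean on these libraries where they do the work, as an engineer would, in place of code of your own. Each camera call takes 0.05 s, during which the arm holds its last target.

TASK

The two round-bottomed flasks lean in their draining rests. Lift each out by its neck and set it upright in the cork seat of its own size in the flask stand, the large flask in the large seat and the small one in the small seat, and only then swing the wire keeper fully down over both necks. Set the flasks in without banging them, leave them standing free in their seats, and do not disturb or knock over the other glassware and bottles.

Things in the scene. Friction and masses are not known exactly. Their poses are not given: they have to be found in the camera images.
- flask_large_mid (a point): round-bottomed amber glass flask, the larger of two: ball-shaped bulb 84 mm across, straight neck 24 mm across (29 mm at the 6 mm high lip), 155 mm long in all, about 0.14 kg. Point on its axis half-way along (77.5 mm from the bulb's bottom and from the lip); z along the neck towards the lip; round, so x and y have no meaning.
- flask_large_bulb (a point): centre of the large flask's bulb, 42 mm above its bottom, 35.5 mm below its mid point, 113 mm from its lip; z along the neck. At the start the bulb is in the cork cup of a rest, the neck leaning 33 degrees from upright, roughly towards the robot
- flask_small_mid (a point): round-bottomed amber glass flask, the smaller of two: ball-shaped bulb 68 mm across, straight neck 24 mm across (29 mm at the 6 mm high lip), 132 mm long in all, about 0.09 kg. Point on its axis half-way along (66 mm from the bulb's bottom and from the lip); z along the neck towards the lip; round, so x and y have no meaning.
- flask_small_bulb (a point): centre of the small flask's bulb, 34 mm above its bottom, 32 mm below its mid point, 98 mm from its lip; z along the neck. Leans in a rest at the start like the large one
- rest_large: fixed draining rest of the large flask: base 116 x 104 mm, cork cup, and a notched steel upright 44 mm wide on which the neck leans, touching it 61 mm from the bulb's centre; the neck is free from there to the lip. Origin on the worktop under the bulb's centre; the neck leans towards the rest's -x. The two rests may change places
- rest_small: fixed draining rest of the small flask, alike; its upright touches the neck 50 mm from the bulb's centre
- seat_large (a point): where the centre of the large flask's bulb comes to rest in the large cork seat of the fixed stand, 64 mm above the worktop. The seat is a cup 99 mm across, rim 45 mm above the worktop; it draws the bulb to the middle from a few mm off. Stand axes: x from front to back (keeper hinge), y towards the large seat, z up; base 165 x 252 mm; seats 124 mm apart along y
- seat_small (a point): where the centre of the small flask's bulb comes to rest in the small cork seat (86 mm across, rim 62 mm above the worktop), 75 mm above the worktop. Axes as for seat_large
- keeper_hinge (a point): middle of the keeper's hinge axis, along the back of the stand, 104 mm above the worktop and 60 mm behind the line of the seats; the axis is along this point's y, and x points away from the stand's front
- keeper_bar (a point): middle of the keeper's front bar, on its axis, 135 mm from the hinge axis. The bar runs parallel to the hinge, is 176 mm long and 8 mm thick, with a rubber grip sleeve 10 mm thick and 50 mm long at its middle. Four 6 mm wire tines join it to the hinge, 36 and 88 mm either side of the middle, so that each neck comes between two tines 52 mm apart
- keeper (a joint): angle of the wire keeper, rad: 0 = closed, level over the bulbs, the bar to the front of the stand, 104 mm above the worktop; 1.57 = standing upright; starts open, between 1.7 and 2.0 (leaning back), limit 2.05. The hinge is stiff enough to stay wherever it is left (about 1.5 N at the bar moves it)
- burette_stand_l: obstacle: fixed burette stand, always in the same place, between the rests. From its origin: base plate 210 x 130 mm; rod 70 mm behind, 0.8 m high; clamp arms reaching 150 mm to both sides of the rod, 0.55 to 0.68 m up; burette tube hanging 110 mm left of the rod, its tap 0.27 m up and its tip lower. Free to pass in front. One rest stands left of it, one right
- small_beaker_mid (a point): bystander: small glass beaker, 50 mm across, 57 mm high, loose, stands in front of the rests; centre, half-way up
- squat_bottle_mid (a point): bystander: small white plastic bottle with screw cap, 48 mm across, 87 mm high, loose, stands in front of the rests; centre, half-way up
- conical_flask_mid (a point): bystander: conical flask, 72 mm across, 117 mm high, loose, behind the inner rest; centre, half-way up
- tall_bottle_mid (a point): bystander: white plastic bottle with screw cap, 60 mm across, 118 mm high, loose, behind the stand; centre, half-way up

How it is judged:
On the way, in this order (a step that is already met when the one before it is completed fails the run):
1. both flasks upright and free in their own seats, keeper still open (horizontal distance between flask_large_bulb and seat_large below 0.006 m and distance between flask_large_bulb and seat_large below 0.007 m and angle between each of flask_large_mid, flask_small_mid's own z axis and vertical below 0.2 rad and horizontal distance between flask_small_bulb and seat_small below 0.006 m and distance between flask_small_bulb and seat_small below 0.007 m and contact force between each of flask_large, flask_small and the fingers below 0.1 N and value of joint keeper above 0.9 rad), for 0.2 s.
2. keeper fully down (value of joint keeper below 0.06 rad), for 0.2 s.
At the end, for the whole second after the job is handed in: each flask's bulb is home in the seat of its own size (centre within 6 mm sideways and 7 mm in all of the seated position), its neck within 0.2 rad (11 degrees) of upright, the flasks are at rest, and the keeper is down to within 0.06 rad of closed (horizontal distance between flask_large_bulb and seat_large below 0.006 m and distance between flask_large_bulb and seat_large below 0.007 m and angle between each of flask_large_mid, flask_small_mid's own z axis and vertical below 0.2 rad and horizontal distance between flask_small_bulb and seat_small below 0.006 m and distance between flask_small_bulb and seat_small below 0.007 m and value of joint keeper below 0.06 rad and linear speed of each of flask_large, flask_small below 0.02 m/s); the robot touches nothing.
It fails at once if the large flask was banged into the stand (over 60 N) (contact force between flask_large and flask_stand above 60 N).
It fails at once if the small flask was banged into the stand (over 60 N) (contact force between flask_small and flask_stand above 60 N).
It fails at once if the large flask was tipped over (angle between flask_large_mid's own z axis and vertical above 1.3 rad).
It fails at once if the small flask was tipped over (angle between flask_small_mid's own z axis and vertical above 1.3 rad).
It fails at once if a bystander was pushed more than 40 mm or knocked over (distance of any of small_beaker_mid, squat_bottle_mid, conical_flask_mid, tall_bottle_mid from where it was at the start of the episode above 0.04 m or angle between any of small_beaker_mid, squat_bottle_mid, conical_flask_mid, tall_bottle_mid's own z axis and vertical above 0.5 rad).
It also fails if it takes over 72 s, if anything falls off the work surface, if the arm or the gripper's body presses on something with over 40 N, if the wrist force passes 120 N, or if a joint passes its speed limit or range.

## Working session

There is one attempt and no reset: what is moved stays moved. The work goes in short steps, Python scripts to look and compute and a tool call to move; the robot and the scene stay as the last step left them, time stands still between calls to the robot, and variables do not carry over. Pictures are saved under pics/ and viewed, and the job is handed in when it is done.

Besides the shell and the picture viewer there is one more tool, called after "Emit:" as name(argument=value, ...) on one line, values as JSON. carry_out: Moves the arm, as the interface text tells. Its arguments: {"type":"object","properties":{"steps":{"type":"array"},"newtons":{"type":"number"}},"required":["steps"]}

```bash
mkdir -p pics; ls; python3 - <<'E'
from cell import monitor, imaging, ticket, ctrl
import cv2, numpy as np
s=monitor.read_state(); print(s); print(ctrl.grip_depth, [a for a in dir(ctrl) if a[0]!='_'])
for c in ("scene","top"):
    p,d=imaging.read_camera(c); cv2.imwrite(f"pics/{c}0.png",p[:,:,::-1]); np.savez(f"/tmp/{c}0.npz",p=p,d=d)
    print(c,imaging.camera_params(c))
print(imaging.camera_params("wrist"))
E
```

```text
pics
{'t': 0.0, 'joints': array([ 1.05587202,  0.47780305,  0.02235075,  1.55643616, -0.01149777,
        1.1092921 , -0.08305672]), 'joint_vel': array([-0.00147578, -0.00042108,  0.00146473,  0.00023952,  0.00111789,
        0.00184194, -0.00037358]), 'joint_efforts': array([-1.05913914e-03, -5.82876527e+01,  1.53422445e+00, -2.72620207e+01,
       -5.43227722e-02,  1.69705390e-02,  1.35387613e-04]), 'tcp_pos': array([ 0.26683666, -0.6193681 ,  0.22168642]), 'eef_rot': array([-2.62371826e+00,  1.72632881e+00,  2.48971010e-03]), 'wrist_force': array([-0.34380381, -0.13106807,  0.77024182]), 'moment': array([ 0.05362052, -0.01938521, -0.0361761 ]), 'opening': 0.0879449538730351}
-0.0187 ['PlanningError', 'grip_depth']
scene {'fx': 383.0142806182632, 'fy': 383.0142806182632, 'cx': 286.5956199998916, 'cy': 210.05851156506068, 'extrinsics': array([[-0.67381466, -0.73864268, -0.019514  ,  0.35959803],
       [ 0.31839618, -0.31408098,  0.89441434, -0.29873575],
       [-0.66678158,  0.59645631,  0.44681338, -0.61375878],
       [ 0.        ,  0.        ,  0.        ,  1.        ]])}
top {'fx': 385.0969054244019, 'fy': 385.0969054244019, 'cx': 276.4331125102375, 'cy': 207.092076156551, 'extrinsics': array([[ 0.02508798, -0.99961301,  0.01201769, -0.07005225],
       [ 0.99174839,  0.02639883,  0.12545214, -0.60017519],
       [-0.12572084,  0.00877118,  0.99202688, -1.13322274],
       [ 0.        ,  0.        ,  0.        ,  1.        ]])}
{'fx': 325.19226210127806, 'fy': 325.19226210127806, 'cx': 281.1710437317876, 'cy': 209.97720572393413, 'T_tool_cam': array([[ 9.99999925e-01,  3.40216377e-04,  1.84575192e-04,
         1.23987818e-04],
       [ 3.79655295e-04, -9.54989769e-01, -2.96638494e-01,
        -8.08942332e-02],
       [ 7.53461465e-05,  2.96638542e-01, -9.54989827e-01,
        -1.61947477e-01],
       [ 0.00000000e+00,  0.00000000e+00,  0.00000000e+00,
         1.00000000e+00]])}
```

View pics/scene0.png

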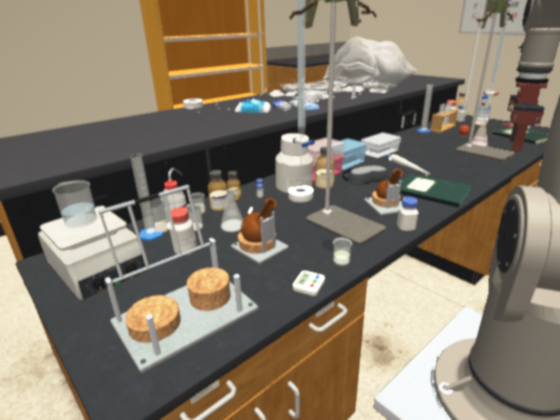

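View pics/top0.png

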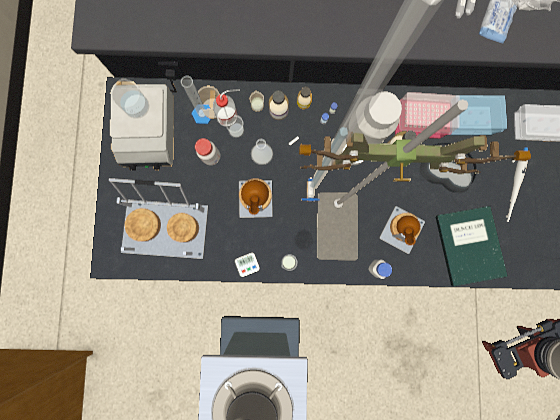

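```bash
python3 - <<'E'
from cell import monitor, imaging
for c in ("top","scene"):
  for n in "flask_large_mid flask_small_mid rest_large rest_small seat_large seat_small keeper_bar keeper burette_stand_l small_beaker_mid squat_bottle_mid conical_flask_mid tall_bottle_mid".split():
    try: print(c,n,[( [round(float(v),3) for v in r['at']],round(r['p'],2)) for r in imaging.find_in(n,c)[:3]])
    except Exception as e: print(c,n,e)
print(monitor.read_state()['t'])
E
```

```text
top flask_large_mid [([0.626, 0.004, 0.092], 0.56)]
top flask_small_mid [([0.542, -0.439, 0.079], 0.7), ([0.532, 0.287, 0.021], 0.7)]
top rest_large []
top rest_small [([0.535, -0.423, 0.012], 0.62)]
top seat_large [([0.534, 0.285, 0.022], 0.83)]
top seat_small [([0.535, 0.287, 0.023], 0.97)]
top keeper_bar [([0.619, 0.287, 0.199], 0.63)]
top keeper [([0.618, 0.288, 0.2], 0.57), ([0.542, -0.431, 0.08], 0.49)]
top burette_stand_l []
top small_beaker_mid [([0.433, -0.099, 0.024], 0.62)]
top squat_bottle_mid [([0.531, 0.286, 0.022], 0.2)]
top conical_flask_mid [([0.761, -0.01, 0.047], 0.65)]
top tall_bottle_mid [([0.746, 0.153, 0.098], 0.79)]
scene flask_large_mid [([0.612, 0.029, 0.088], 0.88), ([0.434, -0.088, 0.04], 0.48)]
scene flask_small_mid [([0.541, -0.421, 0.081], 0.52)]
scene rest_large [([0.593, 0.029, 0.025], 0.58), ([0.517, -0.416, 0.023], 0.57)]
scene rest_small [([0.518, -0.418, 0.024], 0.93)]
scene seat_large [([0.511, 0.31, 0.028], 0.56)]
scene seat_small [([0.508, 0.308, 0.036], 0.96)]
scene keeper_bar [([0.61, 0.306, 0.178], 0.8)]
scene keeper [([0.612, 0.305, 0.174], 0.86)]
scene burette_stand_l []
scene small_beaker_mid [([0.431, -0.087, 0.041], 0.59)]
scene squat_bottle_mid [([0.412, -0.352, 0.051], 0.77)]
scene conical_flask_mid [([0.757, 0.009, 0.047], 0.64)]
scene tall_bottle_mid [([0.742, 0.166, 0.07], 0.95), ([0.508, 0.312, 0.033], 0.2)]
1.4
```

```bash
cat > h.py <<'E'
import numpy as np, cv2
from scipy.optimize import least_squares
from cell import monitor, imaging, ctrl
def cloud(c,d,par):
    h,w=d.shape; u,v=np.meshgrid(np.arange(w),np.arange(h))
    x=(u-par['cx'])/par['fx']*d; y=-(v-par['cy'])/par['fy']*d
    P=np.stack([x,y,-d,np.ones_like(d)],-1); W=P@np.linalg.inv(par['extrinsics']).T
    W=W[...,:3]; W[d<=0]=np.nan; return W
def proj(P,par):
    P=np.atleast_2d(P); Q=np.c_[P,np.ones(len(P))]@par['extrinsics'].T
    return np.c_[par['cx']+par['fx']*Q[:,0]/-Q[:,2], par['cy']-par['fy']*Q[:,1]/-Q[:,2]]
E
python3 - <<'E'
from h import *
for c in ("top","scene"):
    z=np.load(f"/tmp/{c}0.npz"); par=imaging.camera_params(c); W=cloud(c,z['d'],par); p=z['p'].astype(int)
    hsv=cv2.cvtColor(z['p'],cv2.COLOR_RGB2HSV)
    print(c,"table z",np.nanmedian(W[...,2][(abs(W[...,0]-.5)<.1)&(W[...,1]>-.1)&(W[...,1]<.1)]))
    for n,ctr in (("L",(.61,.02)),("S",(.54,-.43))):
        m=(abs(W[...,0]-ctr[0])<.12)&(abs(W[...,1]-ctr[1])<.1)&(W[...,2]>.005)
        # amber dark
        am=m&(hsv[...,1]>150)&(hsv[...,0]<20)
        print(n,m.sum(),am.sum(),np.nanmin(W[am],0),np.nanmax(W[am],0))
        ys,xs=np.where(m); 
        cr=z['p'][ys.min()-10:ys.max()+10,xs.min()-10:xs.max()+10,::-1]
        cv2.imwrite(f"pics/crop_{c}_{n}.png",cv2.resize(cr,None,fx=6,fy=6,interpolation=cv2.INTER_CUBIC)[:600,:800]); print(ys.min()-10,xs.min()-10,cr.shape)
E
ls pics
```

```text
top table z 0.0013998282647835758
L 1389 660 [ 0.56927096 -0.07914987  0.03678288] [0.68309906 0.05235417 0.66681993]
137 212 (117, 97, 3)
S 2329 634 [ 0.49651562 -0.47783399  0.01234424] [ 0.61338381 -0.3300968   0.67280461]
125 357 (155, 183, 3)
scene table z -0.07310337571018455
L 1843 600 [ 0.56506401 -0.00383499  0.04065766] [0.65685682 0.05517532 0.15842138]
189 221 (83, 76, 3)
S 1277 227 [ 0.4928557  -0.44975349  0.03514108] [ 0.5733443  -0.41163877  0.1381045 ]
crop_scene_L.png
crop_top_L.png
crop_top_S.png
scene0.png
top0.pngTraceback (most recent call last):
  File "<stdin>", line 13, in <module>
cv2.error: OpenCV(4.12.0) /io/opencv/modules/imgproc/src/resize.cpp:4208: error: (-215:Assertion failed) !ssize.empty() in function 'resize'
```

View pics/crop_scene_L.png

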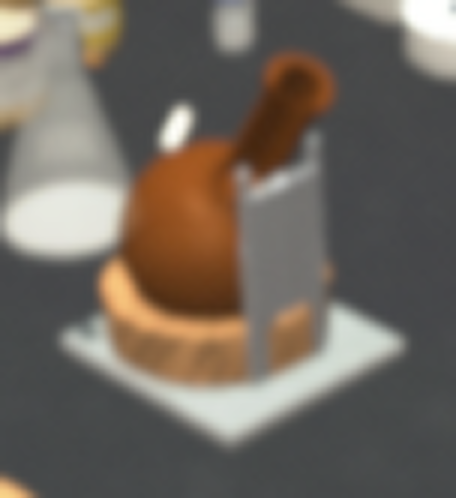

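View pics/crop_top_L.png

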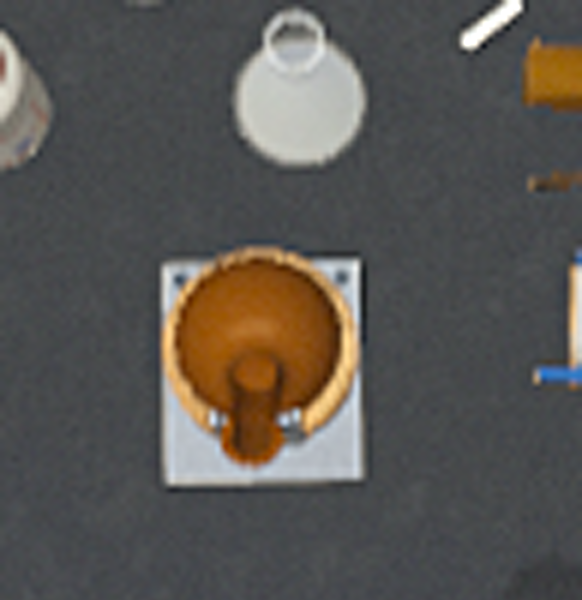

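```bash
python3 - <<'E'
from h import *
res={}
allp={"L":[],"S":[]}
R={"L":(.042,.113),"S":(.034,.098)}
def resid(q,P,n,full=False):
    c=q[:3]; az=q[3]; t=np.radians(33)
    a=np.array([np.sin(t)*np.cos(az),np.sin(t)*np.sin(az),np.cos(t)])
    r,L=R[n]; D=P-c; s=D@a; rad=np.linalg.norm(D-np.outer(s,a),axis=1)
    ds=np.abs(np.linalg.norm(D,axis=1)-r)
    dn=np.hypot(rad-.012, np.maximum(0,s-L+.006)+np.maximum(0,-s))
    dl=np.hypot(rad-.0145, np.maximum(0,abs(s-L+.003)-.003))
    return np.minimum(np.minimum(ds,dn),dl)
for c in ("top","scene"):
    z=np.load(f"/tmp/{c}0.npz"); par=imaging.camera_params(c); W=cloud(c,z['d'],par)
    hsv=cv2.cvtColor(z['p'],cv2.COLOR_RGB2HSV)
    for n,ctr in (("L",(.615,.01)),("S",(.54,-.43))):
        m=(abs(W[...,0]-ctr[0])<.1)&(abs(W[...,1]-ctr[1])<.065)&(W[...,2]>.055)&(W[...,2]<.22)&(hsv[...,1]>150)&(hsv[...,0]<20)&(hsv[...,2]<150)
        P=W[m]; allp[n].append(P)
        for nn in "LS":
            o=least_squares(resid,[P[:,0].mean()+.02,P[:,1].mean(),.08,np.pi],args=(P,nn),loss='soft_l1',f_scale=.002)
            print(c,n,"as",nn,len(P),o.x.round(4),np.median(o.fun).round(4),o.cost*1e3)
for n in "LS":
    P=np.vstack(allp[n]); o=least_squares(resid,[P[:,0].mean()+.02,P[:,1].mean(),.08,np.pi],args=(P,n),loss='soft_l1',f_scale=.002)
    print(n,o.x.round(4),np.median(o.fun))
E
```

```text
top L as L 496 [0.6381 0.0122 0.0591 3.1984] 0.0009 0.45758192903470085
top L as S 496 [0.6349 0.0122 0.0715 3.1791] 0.0024 1.6437595036734896
top S as L 350 [ 0.5561 -0.4324  0.054   3.0656] 0.0032 1.9793224467269592
top S as S 350 [ 0.5515 -0.4504  0.0509  2.6501] 0.001 0.35976007801450294
scene L as L 417 [0.6295 0.0417 0.0582 3.7146] 0.0032 2.348906192020271
scene L as S 417 [0.6313 0.016  0.0682 3.2686] 0.0017 0.8805503618178682
scene S as L 181 [ 0.5654 -0.4333  0.0412  3.0226] 0.0023 0.5555635673827598
scene S as S 181 [ 0.5476 -0.4517  0.0517  2.5927] 0.0014 0.26030088465733053
L [0.638  0.0117 0.0587 3.1688] 0.0009372017230076524
S [ 0.5511 -0.4507  0.0507  2.6304] 0.0011231004698698116
```

```bash
python3 - <<'E'
from h import *
for c in ("top","scene"):
    z=np.load(f"/tmp/{c}0.npz"); par=imaging.camera_params(c); W=cloud(c,z['d'],par)
    hsv=cv2.cvtColor(z['p'],cv2.COLOR_RGB2HSV)
    m=(abs(W[...,0]-.53)<.09)&(abs(W[...,1]-.287)<.15)&(W[...,2]>.02)&(hsv[...,1]>80)&(hsv[...,0]<25)
    k,lab,st,cen=cv2.connectedComponentsWithStats(m.astype(np.uint8))
    for i in range(1,k):
        if st[i,4]<100: continue
        P=W[lab==i]
        for zr,r in ((.045,.0495),(.062,.043)):
            T=P[abs(P[:,2]-zr)<.004]
            if len(T)<20: continue
            # rim outer circle: robust via hull
            h=cv2.convexHull(T[:,:2].astype(np.float32))[:,0]
            (cx,cy),rr=cv2.minEnclosingCircle(h)
            o=least_squares(lambda q:np.hypot(h[:,0]-q[0],h[:,1]-q[1])-q[2],[cx,cy,rr],loss='soft_l1',f_scale=.002)
            print(c,i,cen[i].round(1),zr,len(T),"enc",round(cx,4),round(cy,4),round(rr,4),o.x.round(4))
        print(" zmax",np.percentile(P[:,2],[5,50,95,99]).round(4), "cen",P[:,:2].mean(0).round(4))
    # steel above
    m=(abs(W[...,0]-.55)<.15)&(abs(W[...,1]-.287)<.15)&(W[...,2]>.07)&(W[...,2]<.30)&(hsv[...,1]<80)
    P=W[m]; print(c,len(P))
    top=P[P[:,2]>P[:,2].max()-.012]; print(" top",top.mean(0).round(4),top.min(0).round(4),top.max(0).round(4))
    ys,xs=np.where((abs(W[...,0]-.55)<.15)&(abs(W[...,1]-.287)<.16))
    y0,x0=ys.min(),xs.min(); cr=z['p'][y0:ys.max(),x0:xs.max(),::-1]; print(y0,x0,cr.shape)
    cv2.imwrite(f"pics/st_{c}.png",cv2.resize(cr,None,fx=4,fy=4,interpolation=cv2.INTER_CUBIC)[:600,:800])
E
```

```text
top 1 [142.  224.6] 0.045 408 enc 0.5377 0.3492 0.0504 [0.5375 0.3487 0.049 ]
 zmax [0.0238 0.04   0.0478 0.0494] cen [0.5381 0.3491]
top 2 [182.2 227.3] 0.045 158 enc 0.5284 0.2136 0.037 [0.5274 0.216  0.0341]
top 2 [182.2 227.3] 0.062 308 enc 0.5321 0.2253 0.044 [0.5319 0.2249 0.0426]
 zmax [0.0411 0.0569 0.0634 0.0652] cen [0.5317 0.224 ]
top 715
 top [0.6303 0.2819 0.2381] [0.6224 0.1923 0.2311] [0.6377 0.3741 0.2427]
174 109 (98, 110, 3)
scene 2 [208.4 288. ] 0.045 305 enc 0.5396 0.2173 0.0575 [0.5419 0.2188 0.0546]
scene 2 [208.4 288. ] 0.062 359 enc 0.5296 0.2261 0.0443 [0.5301 0.2266 0.0433]
 zmax [0.0251 0.0507 0.0608 0.0618] cen [0.5211 0.2316]
scene 3 [152.5 316.9] 0.045 684 enc 0.5364 0.35 0.0503 [0.5362 0.3501 0.0494]
 zmax [0.0229 0.0381 0.0454 0.0462] cen [0.5333 0.3514]
scene 1917
 top [0.6283 0.2908 0.2347] [0.6204 0.1929 0.2276] [0.6372 0.3745 0.2395]
186 79 (233, 208, 3)
```

```bash
python3 - <<'E'
from h import *
z=np.load("/tmp/top0.npz");par=imaging.camera_params("top");W=cloud("top",z['d'],par)
d=z['p'][160:280,90:230,::-1]; cv2.imwrite("pics/st_top2.png",cv2.resize(d,None,fx=5,fy=5,interpolation=cv2.INTER_CUBIC))
z=np.load("/tmp/scene0.npz")
d=z['p'][180:370,70:280,::-1]; cv2.imwrite("pics/st_sc2.png",cv2.resize(d,None,fx=3.1,fy=3.1,interpolation=cv2.INTER_CUBIC))
E
```

```text
(no output)
```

View pics/st_top2.png

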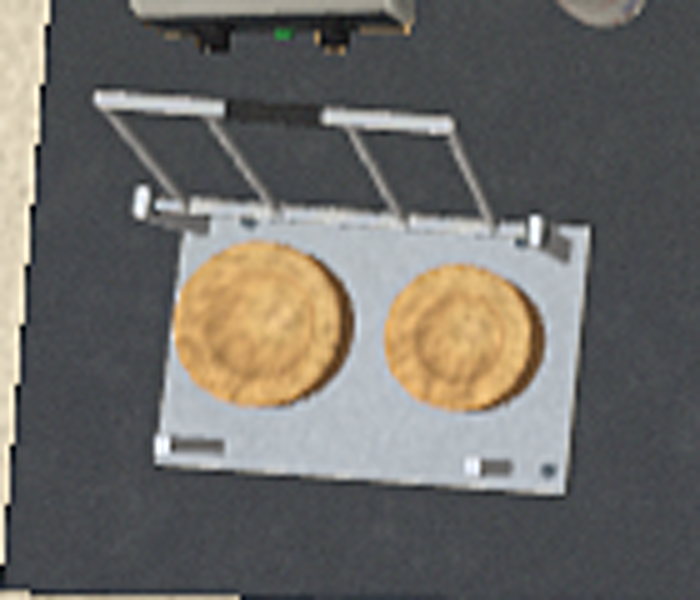

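View pics/st_sc2.png

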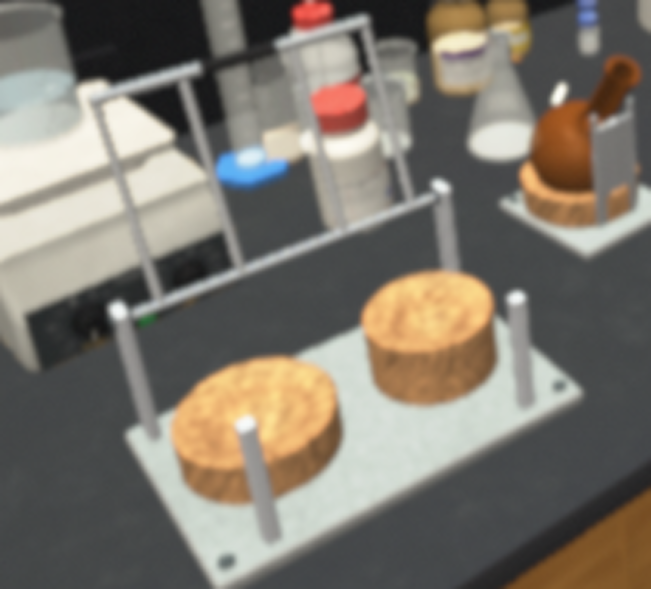

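```bash
python3 - <<'E'
from h import *
for n,c0,az in (("L",np.array([.638,.0117,.0587]),3.1688),("S",np.array([.5511,-.4507,.0507]),2.6304)):
    e=np.array([np.cos(az),np.sin(az),0]); t=np.radians(33); a=np.sin(t)*e+np.cos(t)*np.array([0,0,1]); l=np.array([-e[1],e[0],0])
    for c in ("top","scene"):
        z=np.load(f"/tmp/{c}0.npz"); par=imaging.camera_params(c); W=cloud(c,z['d'],par)
        hsv=cv2.cvtColor(z['p'],cv2.COLOR_RGB2HSV)
        m=(np.linalg.norm(W-c0,axis=-1)<.13)&(W[...,2]>.06)&(hsv[...,1]<110)&(abs((W-c0)@l)<.03)&(((W-c0)@e)>.02)
        P=W[m]-c0
        o=np.argsort(-P[:,2])[:12]
        print(n,c,len(P)); print(np.c_[P[o]@e,P[o]@l,P[o][:,2]+c0[2],P[o]@a].round(3))
p,d=imaging.read_camera("wrist"); cv2.imwrite("pics/w0.png",p[:,:,::-1])
E
```

```text
L top 35
[[ 0.066 -0.011  0.154  0.116]
 [ 0.069 -0.009  0.153  0.116]
 [ 0.052 -0.011  0.152  0.107]
 [ 0.066  0.013  0.152  0.114]
 [ 0.071 -0.006  0.151  0.116]
 [ 0.071  0.008  0.151  0.116]
 [ 0.069  0.011  0.151  0.114]
 [ 0.071  0.005  0.149  0.115]
 [ 0.071 -0.003  0.148  0.113]
 [ 0.071 -0.001  0.146  0.112]
 [ 0.05   0.013  0.137  0.093]
 [ 0.047  0.013  0.132  0.087]]
L scene 264
[[ 0.071  0.006  0.141  0.108]
 [ 0.072  0.002  0.141  0.108]
 [ 0.065  0.001  0.136  0.1  ]
 [ 0.061  0.005  0.13   0.093]
 [ 0.063 -0.     0.13   0.094]
 [ 0.055  0.003  0.121  0.082]
 [ 0.046 -0.022  0.113  0.07 ]
 [ 0.047  0.017  0.113  0.071]
 [ 0.047 -0.02   0.113  0.071]
 [ 0.044  0.023  0.113  0.069]
 [ 0.039 -0.013  0.112  0.066]
 [ 0.049  0.005  0.112  0.072]]
S top 40
[[ 0.041  0.009  0.139  0.096]
 [ 0.054  0.015  0.134  0.099]
 [ 0.058  0.013  0.13   0.098]
 [ 0.06   0.01   0.129  0.098]
 [ 0.062  0.     0.126  0.097]
 [ 0.06   0.009  0.126  0.096]
 [ 0.062 -0.005  0.124  0.096]
 [ 0.061  0.007  0.124  0.095]
 [ 0.063  0.005  0.124  0.096]
 [ 0.063 -0.001  0.124  0.096]
 [ 0.045 -0.01   0.112  0.076]
 [ 0.039 -0.018  0.098  0.061]]
S scene 139
[[ 0.038 -0.008  0.121  0.08 ]
 [ 0.059  0.011  0.121  0.091]
 [ 0.059  0.004  0.118  0.089]
 [ 0.035 -0.009  0.114  0.072]
 [ 0.051  0.007  0.108  0.076]
 [ 0.053  0.002  0.106  0.076]
 [ 0.04   0.017  0.097  0.06 ]
 [ 0.045  0.005  0.096  0.063]
 [ 0.039  0.021  0.095  0.058]
 [ 0.043 -0.018  0.095  0.061]
 [ 0.04  -0.019  0.094  0.058]
 [ 0.031 -0.011  0.093  0.052]]
```

View pics/w0.png

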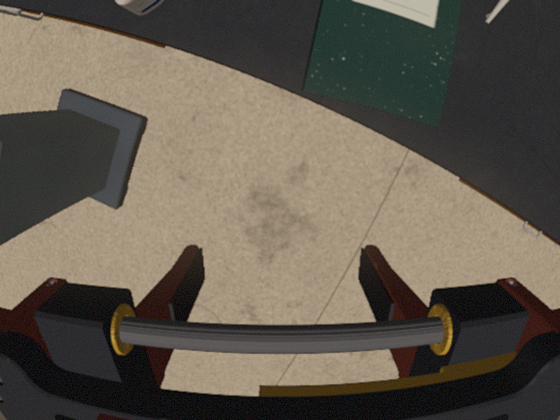

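```bash
python3 - <<'E'
from h import *
par=imaging.camera_params("wrist"); T=par['T_tool_cam']
def ray(u,v):
    x=(u-par['cx']);y=(v-par['cy']);r=np.hypot(x,y);th=r/par['fx']
    d=np.array([np.sin(th)*x/r,-np.sin(th)*y/r,-np.cos(th)]); return T[:3,:3]@d
for uv in [(203,248),(190,250),(204,272),(172,322),(180,320),(358,250),(372,250),(395,320),(388,322)]:
    d=ray(*uv); o=T[:3,3]; s=np.sign(d[0])
    X=s*.044; k=(X-o[0])/d[0]; print(uv,(o+k*d).round(4))
p=cv2.imread("pics/w0.png")[220:400,100:470]; cv2.imwrite("pics/w0c.png",cv2.resize(p,None,fx=2.1,fy=2.1,interpolation=cv2.INTER_CUBIC))
E
```

```text
(203, 248) [-0.044  -0.0073  0.0026]
(190, 250) [-0.044  -0.0172 -0.0222]
(204, 272) [-0.044   0.0063 -0.0006]
(172, 322) [-0.044  -0.0018 -0.0598]
(180, 320) [-0.044   0.0039 -0.0505]
(358, 250) [ 0.044  -0.0052  0.0046]
(372, 250) [ 0.044  -0.0172 -0.0222]
(395, 320) [ 0.044  -0.0061 -0.0643]
(388, 322) [ 0.044  -0.0003 -0.0577]
```

View pics/w0c.png

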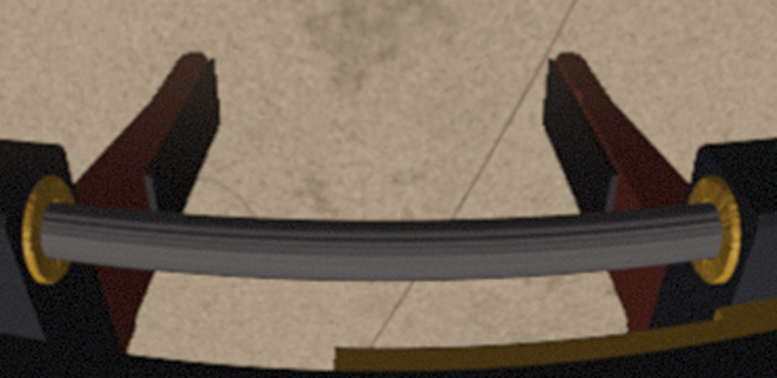

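```bash
python3 - <<'E'
from h import *
for c in ("top","scene"):
    z=np.load(f"/tmp/{c}0.npz"); par=imaging.camera_params(c); W=cloud(c,z['d'],par)
    for lo,hi in ((.15,.2),(.2,.25),(.25,.3),(.3,.4),(.4,.5),(.5,.6),(.6,.7)):
        m=(abs(W[...,0]-.6)<.12)&(W[...,1]>-.48)&(W[...,1]<.05)&(W[...,2]>lo)&(W[...,2]<hi)
        P=W[m]
        if len(P): 
            k=np.unique((P[:,:2]/.03).round().astype(int),axis=0,return_counts=True)
            print(c,lo,len(P),[( (a*.03).round(2).tolist(),int(n)) for a,n in zip(*k) if n>3])
E
```

```text
top 0.15 72 [([0.57, 0.0], 16), ([0.57, 0.03], 15), ([0.6, 0.0], 15), ([0.63, -0.24], 21)]
top 0.2 23 [([0.63, -0.24], 20)]
top 0.25 178 [([0.6, -0.24], 4), ([0.6, -0.15], 49), ([0.6, -0.12], 57), ([0.63, -0.24], 26), ([0.63, -0.15], 5), ([0.63, -0.12], 35)]
top 0.3 149 [([0.6, -0.24], 10), ([0.6, -0.15], 28), ([0.6, -0.12], 28), ([0.63, -0.24], 63), ([0.63, -0.12], 20)]
top 0.4 211 [([0.6, -0.24], 13), ([0.6, -0.15], 40), ([0.6, -0.12], 40), ([0.63, -0.24], 90), ([0.63, -0.12], 28)]
top 0.5 1035 [([0.6, -0.39], 34), ([0.6, -0.36], 93), ([0.6, -0.33], 175), ([0.6, -0.3], 53), ([0.6, -0.27], 23), ([0.6, -0.24], 52), ([0.6, -0.21], 36), ([0.6, -0.18], 54), ([0.6, -0.15], 175), ([0.6, -0.12], 143), ([0.6, -0.09], 26), ([0.63, -0.36], 9), ([0.63, -0.33], 8), ([0.63, -0.24], 56), ([0.63, -0.15], 34), ([0.63, -0.12], 61)]
top 0.6 3938 [([0.57, -0.27], 5), ([0.57, -0.24], 56), ([0.6, -0.42], 24), ([0.6, -0.39], 190), ([0.6, -0.36], 163), ([0.6, -0.33], 358), ([0.6, -0.3], 155), ([0.6, -0.27], 121), ([0.6, -0.24], 294), ([0.6, -0.21], 127), ([0.6, -0.18], 179), ([0.6, -0.15], 316), ([0.6, -0
[... 562 characters left out ...]
, -0.24], 77), ([0.63, -0.15], 4), ([0.63, -0.12], 79)]
scene 0.3 466 [([0.6, -0.24], 25), ([0.6, -0.15], 65), ([0.6, -0.12], 102), ([0.63, -0.24], 155), ([0.63, -0.12], 116)]
scene 0.4 581 [([0.6, -0.24], 28), ([0.6, -0.15], 88), ([0.6, -0.12], 133), ([0.63, -0.24], 181), ([0.63, -0.15], 12), ([0.63, -0.12], 139)]
scene 0.5 1328 [([0.6, -0.39], 21), ([0.6, -0.36], 38), ([0.6, -0.33], 132), ([0.6, -0.3], 31), ([0.6, -0.27], 5), ([0.6, -0.24], 48), ([0.6, -0.21], 4), ([0.6, -0.18], 46), ([0.6, -0.15], 205), ([0.6, -0.12], 178), ([0.6, -0.09], 28), ([0.63, -0.36], 20), ([0.63, -0.33], 72), ([0.63, -0.3], 82), ([0.63, -0.24], 182), ([0.63, -0.18], 24), ([0.63, -0.15], 67), ([0.63, -0.12], 142)]
```

```bash
cat >> h.py <<'E'
from scipy.spatial.transform import Rotation as Ro
def Rtool(alpha,tilt=0,taz=0):
    """tool down, tool x yaw alpha (deg); then tilt so that tool z leans by tilt deg towards azimuth taz (deg)"""
    a=np.radians(alpha); x=np.array([np.cos(a),np.sin(a),0]); z=np.array([0,0,-1.]); y=np.cross(z,x)
    R0=np.c_[x,y,z]; t=np.radians(taz)
    # rotate -z towards horizontal dir u: axis = z_down x u
    u=np.array([np.cos(t),np.sin(t),0]); ax=np.cross(z,u)
    return Ro.from_rotvec(ax*np.radians(tilt)).as_matrix()@R0
def delta(R,p,s=None,ref=None):
    if s is None: s=monitor.read_state()
    R0=Ro.from_rotvec(s['eef_rot']).as_matrix(); p0=s['tcp_pos']
    if ref: R0,p0=ref
    w=np.degrees(Ro.from_matrix(R0.T@R).as_rotvec()); t=R0.T@(np.array(p)-p0)*1000
    print("delta turn",w.round(1),"|",np.linalg.norm(w).round(1),"shift",t.round(1),"|",np.linalg.norm(t).round(0))
def st():
    s=monitor.read_state(); R=Ro.from_rotvec(s['eef_rot']).as_matrix()
    print("t",round(s['t'],2),"p",s['tcp_pos'].round(4),"xaz",np.degrees(np.arctan2(R[1,0],R[0,0])).round(1),"z",R[:,2].round(3),"open",round(s['opening'],4),"F",s['wrist_force'].round(1),"j",s['joints'].round(2))
cL=np.array([.638,.0117,.0587]); azL=3.175; cS=np.array([.5511,-.4507,.0507]); azS=2.6304
sL=np.array([.5370,.3493,.064]); sS=np.array([.5316,.2257,.075])
E
python3 - <<'E'
from h import *
st(); delta(Rtool(60.7),[.49,-.44,.26]); delta(Rtool(60.7),[.5167,-.4314,.22])
E
```

```text
t 1.45 p [ 0.2671 -0.6199  0.2227] xaz -66.7 z [ 0. -0. -1.] open 0.088 F [-0.3 -0.3  0. ] j [ 1.06  0.48  0.02  1.56 -0.01  1.11 -0.08]
delta turn [   0.    -0.  -127.4] | 127.4 shift [ -77.1 -275.9  -37.3] | 289.0
delta turn [   0.    -0.  -127.4] | 127.4 shift [ -74.4 -303.8    2.7] | 313.0
```

Emit:
carry_out(steps=[[[0, 0, -64, -40, -150, -20, 1], [0, 0, -64, -77, -276, -37, 1], [0, 0, -64, -77, -276, -37, 1], [0, 0, -64, -77, -276, -37, 1], [0, 0, -64, -77, -276, -37, 1], [0, 0, -64, -77, -276, -37, 1], [0, 0, -64, -77, -276, -37, 1], [0, 0, -64, -77, -276, -37, 1]]])

```text
t: 2.25
tcp_pos: [0.4918, -0.4384, 0.2599]
eef_rot: [-3.141, 0.06, -0.001]
wrist_force: [-1.0, -0.3, 0.3]
opening: 0.0879
```

```bash
python3 -c "
from h import *
st(); delta(Rtool(60.7),[.5167,-.4314,.22])"
```

```text
t 2.25 p [ 0.4918 -0.4384  0.2599] xaz -2.2 z [ 0.001  0.    -1.   ] open 0.0879 F [-1.  -0.3  0.3] j [ 0.84  0.44 -0.28  1.54  0.13  1.18  0.49]
delta turn [  0.   -0.  -62.9] | 62.9 shift [24.6 -8.  39.9] | 48.0
```

Emit:
carry_out(steps=[[[0, 0, -63, 25, -8, 0, 1], [0, 0, -63, 25, -8, 20, 1], [0, 0, -63, 25, -8, 40, 1], [0, 0, -63, 25, -8, 40, 1], [0, 0, -63, 25, -8, 40, 1], [0, 0, -63, 25, -8, 40, 1], [0, 0, -63, 25, -8, 40, 1], [0, 0, -63, 25, -8, 40, 1]]])

```text
t: 3.05
tcp_pos: [0.5153, -0.4334, 0.2196]
eef_rot: [-2.713, -1.584, -0.0]
wrist_force: [0.9, -0.3, 0.5]
opening: 0.0876
```

```bash
python3 -c "
from h import *
st(); delta(Rtool(60.7),[.5167,-.4314,.103])
for c in ('wrist','scene'):
    p,d=imaging.read_camera(c); cv2.imwrite(f'pics/{c}1.png',p[:,:,::-1])"
```

```text
t 3.05 p [ 0.5153 -0.4334  0.2196] xaz 60.6 z [ 0.  0. -1.] open 0.0876 F [ 0.9 -0.3  0.5] j [ 0.96  0.53 -0.51  1.53  0.27  1.15  1.45]
delta turn [-0.  -0.  -0.1] | 0.1 shift [  2.5   0.2 116.6] | 117.0
```

View pics/wrist1.png

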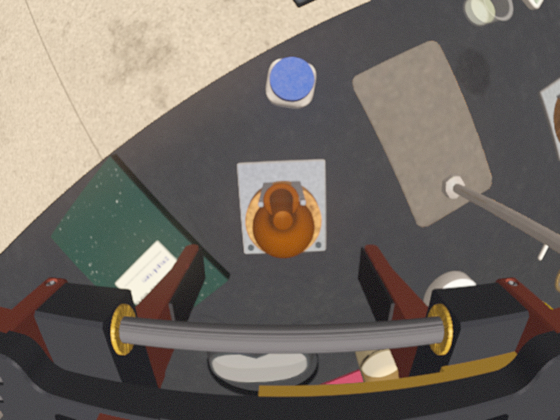

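View pics/scene1.png

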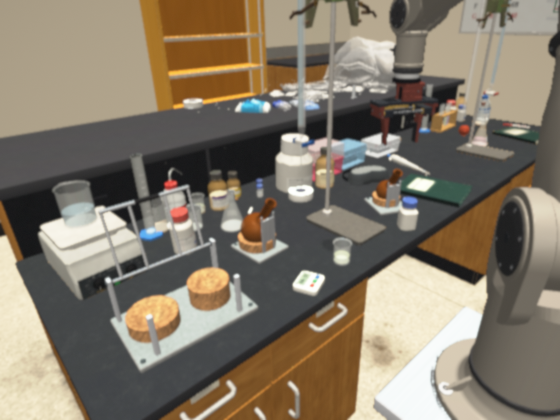

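```bash
cat >> h.py <<'E'
def wproj(P,s):
    par=imaging.camera_params("wrist"); T=par['T_tool_cam']
    R=Ro.from_rotvec(s['eef_rot']).as_matrix(); W=np.eye(4); W[:3,:3]=R; W[:3,3]=s['tcp_pos']
    q=np.linalg.inv(W@T)@np.r_[P,1]; x,y,z=q[:3]; th=np.arctan2(np.hypot(x,y),-z); f=par['fx']*th/np.hypot(x,y)
    return np.array([par['cx']+f*x,par['cy']-f*y])
def axv(az,deg=33):
    t=np.radians(deg); return np.array([np.sin(t)*np.cos(az),np.sin(t)*np.sin(az),np.cos(t)])
E
python3 -c "
from h import *
s=monitor.read_state(); a=axv(azS)
for k in (-.034,0,.034,.098): print(k,wproj(cS+a*k,s).round(1))
print(wproj(np.array([.5167,-.4314,.103]),s))
b=cv2.imread('pics/wrist1.png')[150:270,220:350]; cv2.imwrite('pics/w1c.png',cv2.resize(b,None,fx=5,fy=5,interpolation=cv2.INTER_CUBIC))
"
```

```text
-0.034 [284.3 233.5]
0 [284.5 227.1]
0.034 [284.6 219.4]
0.098 [285.1 199.5]
[284.78755942 205.73008987]
```

View pics/w1c.png

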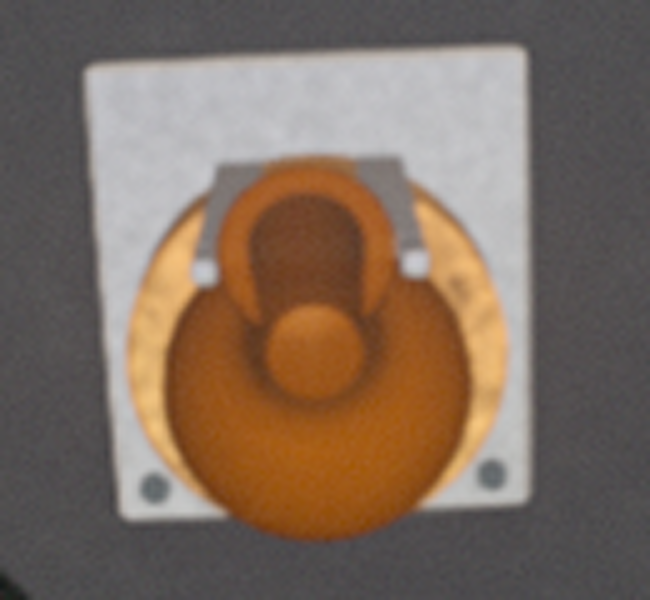

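Emit:
carry_out(steps=[[[0, 0, -2.4, 0, 0, 30, 1], [0, 0, -2.4, 0, 0, 60, 1], [0, 0, -2.4, 0, 0, 85, 1], [0, 0, -2.4, 0, 0, 105, 1], [0, 0, -2.4, 0, 0, 117, 1], [0, 0, -2.4, 0, 0, 117, 1]]])

```text
t: 3.75
tcp_pos: [0.5145, -0.4327, 0.101]
eef_rot: [-2.681, -1.632, 0.002]
wrist_force: [0.3, 0.3, 0.4]
opening: 0.088
```

```bash
python3 -c "
from h import *
st(); s=monitor.read_state(); 
p,d=imaging.read_camera('wrist'); cv2.imwrite('pics/wrist2.png',p[:,:,::-1])
p,d=imaging.read_camera('scene'); b=p[140:240,340:460,::-1];cv2.imwrite('pics/scene2c.png',cv2.resize(b,None,fx=5,fy=5,interpolation=cv2.INTER_CUBIC))
"
```

```text
t 3.75 p [ 0.5145 -0.4327  0.101 ] xaz 62.7 z [-0.002  0.002 -1.   ] open 0.088 F [0.3 0.3 0.4] j [ 0.94  0.64 -0.48  1.63  0.35  0.95  1.43]
```

View pics/wrist2.png

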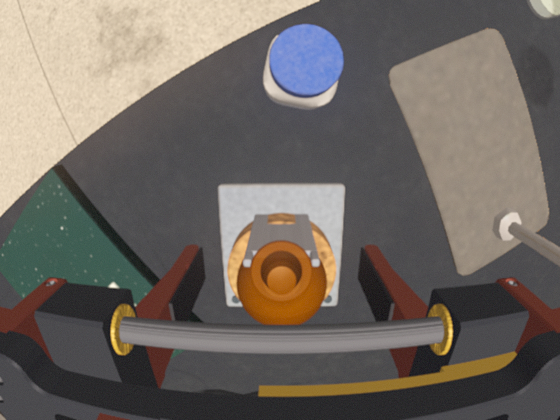

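View pics/scene2c.png

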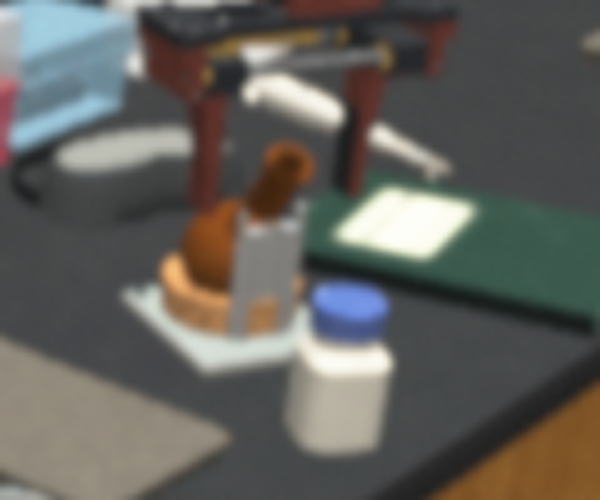

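Emit:
carry_out(steps=[[[0, 0, 0, 0, 0, -2, 1], [0, 0, 0, 0, 0, -2, 0.5], [0, 0, 0, 0, 0, -2, 0.3], [0, 0, 0, 0, 0, -2, 0], [0, 0, 0, 0, 0, -2, 0], [0, 0, 0, 0, 0, -2, 0], [0, 0, 0, 0, 0, -2, 0], [0, 0, 0, 0, 0, -2, 0]]], newtons=20)

```text
t: 4.65
tcp_pos: [0.5154, -0.4331, 0.1046]
eef_rot: [-2.683, -1.635, -0.0]
wrist_force: [-0.1, -0.4, 0.8]
opening: 0.035
```

```bash
python3 -c "
from h import *
st(); p,d=imaging.read_camera('wrist'); cv2.imwrite('pics/wrist3.png',p[:,:,::-1])"
```

```text
t 4.65 p [ 0.5154 -0.4331  0.1046] xaz 62.7 z [-0.  0. -1.] open 0.035 F [-0.1 -0.4  0.8] j [ 0.94  0.64 -0.48  1.63  0.34  0.96  1.43]
```

View pics/wrist3.png

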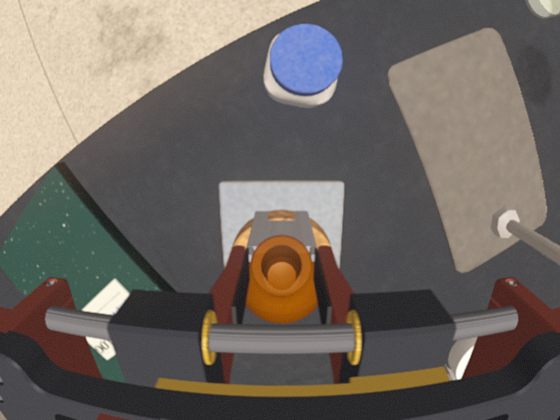

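Emit:
carry_out(steps=[[[0, 0, 0, 0, 0, 0, 0], [0, 0, 0, 0, 0, 0, 0], [0, 0, 0, 0, 0, 0, 0], [0, 0, 0, 0, 0, 0, 0], [0, 0, 0, 0, 0, 0, 0]]])

```text
t: 5.2
tcp_pos: [0.5155, -0.4332, 0.1047]
eef_rot: [-2.683, -1.635, -0.0]
wrist_force: [0.5, 0.1, 0.7]
opening: 0.0266
```

Emit:
carry_out(steps=[[[0, 0, 0, 0, 0, 0, 0], [0, 0, 0, 0, 0, 0, 0]]])

```text
t: 5.4
tcp_pos: [0.5155, -0.4332, 0.1047]
eef_rot: [2.683, 1.635, 0.0]
wrist_force: [0.2, -0.3, 0.5]
opening: 0.0262
```

```bash
python3 -c "
from h import *
st(); p,d=imaging.read_camera('wrist'); b=p[200:350,180:380,::-1];cv2.imwrite('pics/wrist4.png',cv2.resize(b,None,fx=4,fy=4,interpolation=cv2.INTER_CUBIC))"
```

```text
t 5.4 p [ 0.5155 -0.4332  0.1047] xaz 62.7 z [ 0.  0. -1.] open 0.0262 F [ 0.2 -0.3  0.5] j [ 0.94  0.64 -0.48  1.63  0.34  0.96  1.43]
```

View pics/wrist4.png

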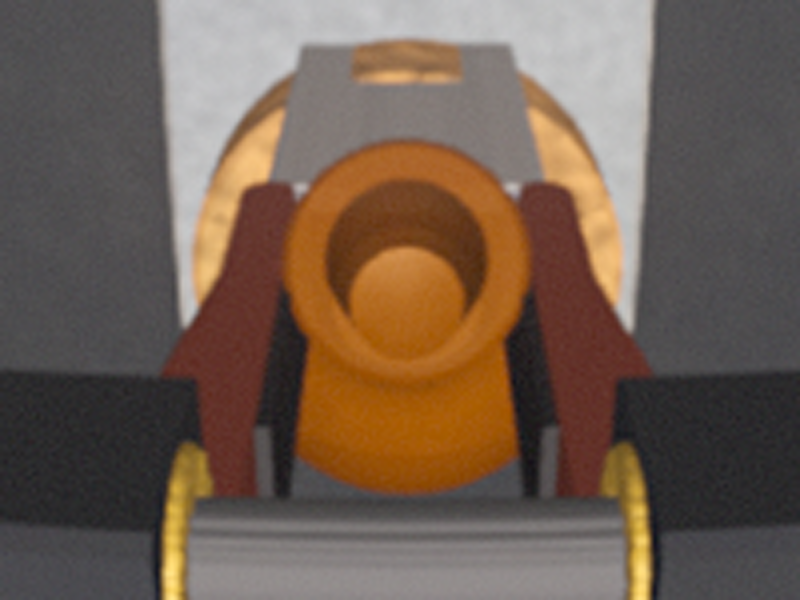

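Emit:
carry_out(steps=[[[0, 0, 0, 0, 0, 0, 0], [0, 0, 0, 0, 0, 0, 0], [0, 0, 0, 0, 0, 0, 0], [0, 0, 0, 0, 0, 0, 0], [0, 0, 0, 0, 0, 0, 0]]])

```text
t: 5.95
tcp_pos: [0.5155, -0.4332, 0.1047]
eef_rot: [2.683, 1.635, 0.0]
wrist_force: [0.2, -0.3, -0.2]
opening: 0.0267
```

Emit:
carry_out(steps=[[[0, 0, 0, 0, 0, 0, 0.5], [0, 0, 0, 0, 0, 0, 0.5], [0, 0, 0, 0, 4, 1, 0.45], [0, 0, 0, 0, 7, 2, 0.4], [0, 0, 0, 0, 7, 2, 0.2], [0, 0, 0, 0, 7, 2, 0], [0, 0, 0, 0, 7, 2, 0], [0, 0, 0, 0, 7, 2, 0]]])

```text
t: 6.75
tcp_pos: [0.5217, -0.4363, 0.1026]
eef_rot: [-2.683, -1.635, -0.0]
wrist_force: [0.3, 0.6, -0.6]
opening: 0.0236
```

Emit:
carry_out(steps=[[[0, 0, 0, 0, 0, 0, 0], [0, 0, 0, 0, 0, 0, 0], [0, 0, 0, 0, 0, 0, 0], [0, 0, 0, 0, 0, 0, 0]]])

```text
t: 7.15
tcp_pos: [0.5217, -0.4364, 0.1027]
eef_rot: [2.683, 1.635, 0.0]
wrist_force: [0.9, 0.7, -0.7]
opening: 0.0233
```

```bash
python3 -c "
from h import *
st(); p,d=imaging.read_camera('wrist'); b=p[200:350,180:380,::-1];cv2.imwrite('pics/wrist5.png',cv2.resize(b,None,fx=4,fy=4,interpolation=cv2.INTER_CUBIC))"
```

```text
t 7.15 p [ 0.5217 -0.4364  0.1027] xaz 62.7 z [ 0.  0. -1.] open 0.0233 F [ 0.9  0.7 -0.7] j [ 0.93  0.65 -0.48  1.61  0.35  0.96  1.43]
```

View pics/wrist5.png

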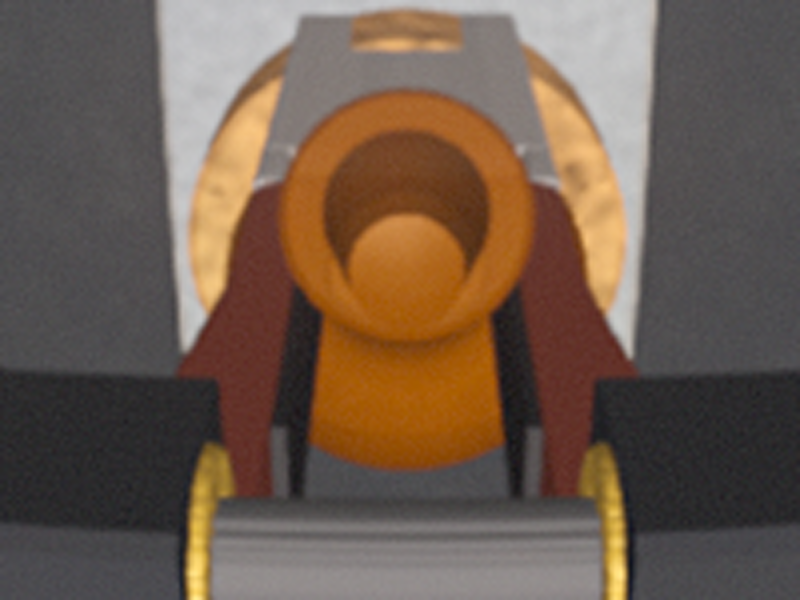

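Emit:
carry_out(steps=[[[0, 0, 0, 0, 0, -6, 0], [0, 0, 0, 0, 3, -16, 0], [0, 0, 0, 0, 6, -32, 0], [0, 0, 0, 0, 6, -55, 0], [0, 0, 0, 0, 6, -85, 0], [0, 0, 0, 0, 0, -115, 0], [0, 0, 0, 0, -10, -145, 0], [0, 0, 0, 0, -10, -150, 0]]], newtons=25)

```text
t: 8.0
tcp_pos: [0.5144, -0.4326, 0.2588]
eef_rot: [2.677, 1.63, 0.004]
wrist_force: [0.4, -0.4, -0.7]
opening: 0.0234
```

```bash
python3 -c "
from h import *
st(); p,d=imaging.read_camera('wrist'); cv2.imwrite('pics/wrist6.png',p[:,:,::-1])
p,d=imaging.read_camera('scene'); cv2.imwrite('pics/scene6.png',p[:,:,::-1]); np.savez('/tmp/s6.npz',p=p,d=d)
p,d=imaging.read_camera('top'); np.savez('/tmp/t6.npz',p=p,d=d)"
```

```text
t 8.0 p [ 0.5144 -0.4326  0.2588] xaz 62.7 z [ 0.006 -0.005 -1.   ] open 0.0234 F [ 0.4 -0.4 -0.7] j [ 0.97  0.49 -0.52  1.5   0.26  1.21  1.5 ]
```

View pics/wrist6.png

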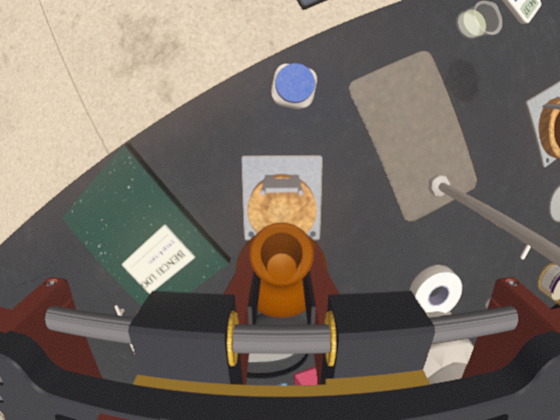

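View pics/scene6.png

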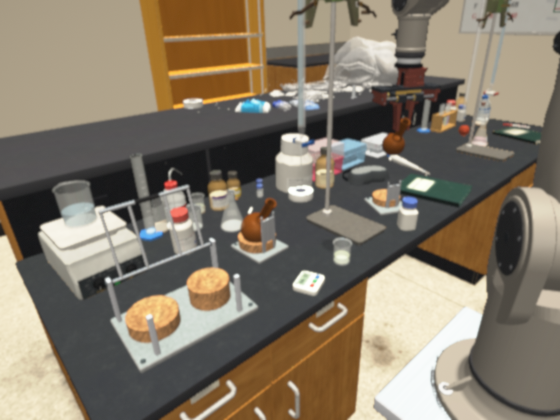

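```bash
python3 -c "
from h import *
R=Rtool(20-90,33,20); print(R@np.array([0,-np.sin(np.radians(33)),-np.cos(np.radians(33))]))
st(); delta(Rtool(2.7),[.46,-.20,.30])"
```

```text
[-6.77102028e-17  5.83268898e-17  1.00000000e+00]
t 8.15 p [ 0.513  -0.4319  0.2531] xaz 62.7 z [ 0.001 -0.001 -1.   ] open 0.0235 F [ 0.5  0.2 -1.6] j [ 0.97  0.5  -0.52  1.5   0.26  1.21  1.5 ]
delta turn [ 0.1 -0.  60. ] | 60.0 shift [ 181.8 -153.4  -47.1] | 242.0
```

Emit:
carry_out(steps=[[[0, 0, 8, 10, -20, -10, 0], [0, 0, 16, 30, -45, -25, 0], [0, 0, 24, 60, -70, -40, 0], [0, 0, 32, 90, -95, -47, 0], [0, 0, 40, 120, -120, -47, 0], [0, 0, 48, 150, -140, -47, 0], [0, 0, 56, 180, -153, -47, 0], [0, 0, 60, 182, -153, -47, 0]]])

```text
t: 8.95
tcp_pos: [0.4603, -0.1949, 0.2987]
eef_rot: [-3.139, -0.077, 0.002]
wrist_force: [1.1, -0.7, -0.7]
opening: 0.0232
```

```bash
python3 -c "
from h import *
st(); delta(Rtool(-62),[.44,.06,.30]);delta(Rtool(-70,33,20),[.44,.12,.30]);"
```

```text
t 8.95 p [ 0.4603 -0.1949  0.2987] xaz 2.8 z [-0.002  0.002 -1.   ] open 0.0232 F [ 1.1 -0.7 -0.7] j [ 0.72  0.15 -0.5   1.84  0.08  1.17  0.25]
delta turn [-0.1  0.1 64.8] | 64.8 shift [  -7.8 -255.6   -0.8] | 256.0
delta turn [28.3 21.1 70.6] | 79.0 shift [  -4.8 -315.5   -0.7] | 316.0
```

Emit:
carry_out(steps=[[[0, 0, 8, 0, -25, 0, 0], [0, 0, 16, -1, -60, 0, 0], [0, 0, 24, -2, -95, 0, 0], [0, 0, 32, -4, -130, 0, 0], [0, 0, 40, -5, -165, 0, 0], [0, 0, 48, -6, -200, 0, 0], [0, 0, 56, -8, -235, 0, 0], [0, 0, 64, -8, -256, 0, 0]]])

```text
t: 9.75
tcp_pos: [0.4391, 0.0581, 0.2986]
eef_rot: [2.7, -1.605, -0.003]
wrist_force: [1.3, -0.4, -0.2]
opening: 0.0235
```

```bash
python3 -c "
from h import *
st(); R=Rtool(-70,33,20); b=np.array([0,.0325,.052]); p=sS-R@b; print(p,R[:,2]); delta(R,p+[0,0,.12]); delta(R,p+[-.03,-.03,.12])"
```

```text
t 9.75 p [0.4391 0.0581 0.2986] xaz -61.4 z [-0.002  0.001 -1.   ] open 0.0235 F [ 1.3 -0.4 -0.2] j [ 0.37  0.06 -0.66  1.94  0.04  1.15 -1.37]
[0.53059976 0.22533594 0.13631164] [ 0.51179328  0.18627752 -0.83867057]
delta turn [33.   2.5  8.3] | 34.2 shift [-103.1 -160.4   42.2] | 195.0
delta turn [33.   2.5  8.3] | 34.2 shift [ -91.  -119.7   42.2] | 156.0
```

Emit:
carry_out(steps=[[[7, 0.5, 1.7, -15, -25, 5, 0], [14, 1, 3.4, -35, -55, 12, 0], [21, 1.5, 5.1, -55, -85, 20, 0], [28, 2, 6.8, -75, -115, 30, 0], [33, 2.5, 8.3, -90, -140, 38, 0], [33, 2.5, 8.3, -103, -160, 42, 0], [33, 2.5, 8.3, -103, -160, 42, 0], [33, 2.5, 8.3, -103, -160, 42, 0]]])

```text
t: 10.55
tcp_pos: [0.5303, 0.223, 0.2562]
eef_rot: [-2.163, 1.506, -0.444]
wrist_force: [0.3, -1.6, -0.8]
opening: 0.0234
```

```bash
python3 -c "
from h import *
st(); s=monitor.read_state()
for c in ('wrist','scene','top'):
    p,d=imaging.read_camera(c); cv2.imwrite(f'pics/{c}7.png',p[:,:,::-1]); np.savez(f'/tmp/{c}7.npz',p=p,d=d)
R=Ro.from_rotvec(s['eef_rot']).as_matrix(); print('expected bulb',s['tcp_pos']+R@[0,.0325,.052])"
```

```text
t 10.55 p [0.5303 0.223  0.2562] xaz -69.7 z [ 0.509  0.188 -0.84 ] open 0.0234 F [ 0.3 -1.6 -0.8] j [ 0.18  0.09 -0.78  2.16  0.49  0.39 -2.2 ]
expected bulb [0.53113138 0.22335107 0.19489223]
```

View pics/scene7.png

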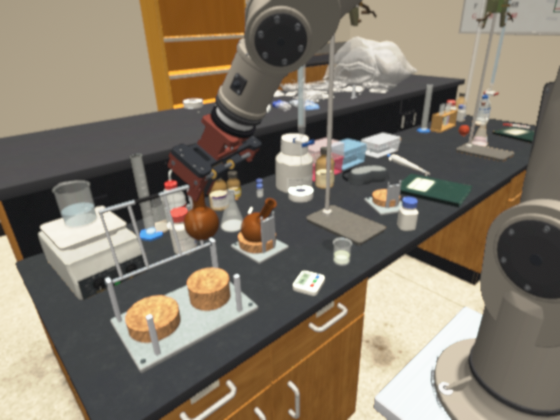

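View pics/wrist7.png

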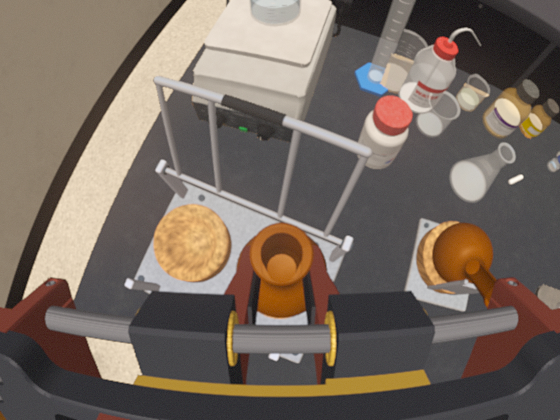

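View pics/top7.png

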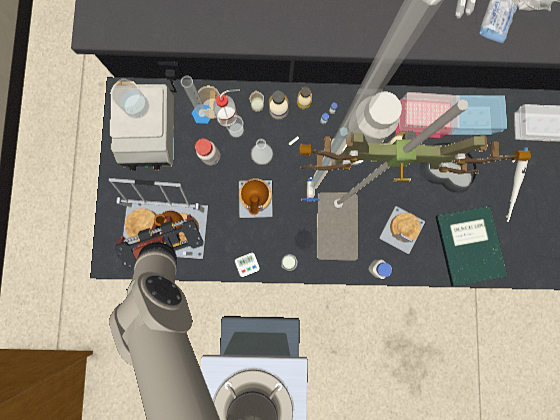

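```bash
cat >> h.py <<'E'
def fitbulb(z,c,guess,r):
    par=imaging.camera_params(c); W=cloud(c,z['d'],par); hsv=cv2.cvtColor(z['p'],cv2.COLOR_RGB2HSV)
    m=(np.linalg.norm(W-guess,axis=-1)<r+.012)&(hsv[...,1]>130)&(hsv[...,0]<20)&(hsv[...,2]<170)&(W[...,2]<guess[2]+.022)
    P=W[m]; o=least_squares(lambda q:np.linalg.norm(P-q,axis=1)-r,guess,loss='soft_l1',f_scale=.0015)
    return o.x.round(4),len(P),np.median(abs(o.fun)).round(5)
E
python3 -c "
from h import *
g=np.array([.5311,.2234,.1949])
for c in ('scene','top'): print(c,fitbulb(np.load(f'/tmp/{c}7.npz'),c,g,.034))"
```

```text
scene (array([0.5319, 0.2229, 0.1943]), 605, np.float64(0.00054))
top (array([0.5316, 0.2228, 0.1966]), 64, np.float64(0.00062))
```

```bash
python3 -c "
from h import *
st(); s=monitor.read_state();R=Ro.from_rotvec(s['eef_rot']).as_matrix(); p=s['tcp_pos']; b=p+R@[0,.0325,.052]; print(b)
Rt=Rtool(-70,33,20)
for dz in (.08,.04,.012,.004,0,-.002): delta(Rt,p+np.array([-.0002,.0028,0])+[0,0,-(b[2]-.075)+dz])"
```

```text
t 10.7 p [0.531  0.2214 0.2574] xaz -69.9 z [ 0.512  0.186 -0.839] open 0.0231 F [ 0.2  0.1 -1.1] j [ 0.18  0.08 -0.78  2.16  0.49  0.39 -2.2 ]
[0.53200494 0.22170603 0.1960453 ]
delta turn [ 0.  -0.   0.1] | 0.1 shift [-2.7 21.7 34.8] | 41.0
delta turn [ 0.  -0.   0.1] | 0.1 shift [-2.8 43.5 68.4] | 81.0
delta turn [ 0.  -0.   0.1] | 0.1 shift [-2.8 58.7 91.9] | 109.0
delta turn [ 0.  -0.   0.1] | 0.1 shift [-2.8 63.1 98.6] | 117.0
delta turn [ 0.  -0.   0.1] | 0.1 shift [ -2.8  65.3 101.9] | 121.0
delta turn [ 0.  -0.   0.1] | 0.1 shift [ -2.8  66.4 103.6] | 123.0
```

Emit:
carry_out(steps=[[[0, 0, 0, -3.6, 11, 17, 0], [0, 0, 0, -3.6, 27, 42, 0], [0, 0, 0, -3.6, 43, 67, 0], [0, 0, 0, -3.6, 52, 81, 0], [0, 0, 0, -3.6, 58, 90, 0], [0, 0, 0, -3.6, 58, 90, 0], [0, 0, 0, -3.6, 58, 90, 0]]])

```text
t: 11.4
tcp_pos: [0.5304, 0.2257, 0.1512]
eef_rot: [-2.162, 1.507, -0.45]
wrist_force: [0.2, 0.1, -0.2]
opening: 0.0233
```

```bash
python3 -c "
from h import *
st(); s=monitor.read_state();R=Ro.from_rotvec(s['eef_rot']).as_matrix(); p=s['tcp_pos']; b=p+R@[0,.0325,.052]; print(b)
p,d=imaging.read_camera('scene'); print(fitbulb(dict(p=p,d=d),'scene',b,.034))
bb=p[180:330,90:290,::-1]; cv2.imwrite('pics/scene8.png',cv2.resize(bb,None,fx=4,fy=4,interpolation=cv2.INTER_CUBIC))"
```

```text
t 11.4 p [0.5304 0.2257 0.1512] xaz -69.8 z [ 0.512  0.185 -0.839] open 0.0233 F [ 0.2  0.1 -0.2] j [-0.47  0.22 -0.13  2.3   1.2   0.17 -2.96]
[0.53145646 0.2259115  0.08984458]
(array([0.532 , 0.2264, 0.0888]), 564, np.float64(0.00058))
```

View pics/scene8.png

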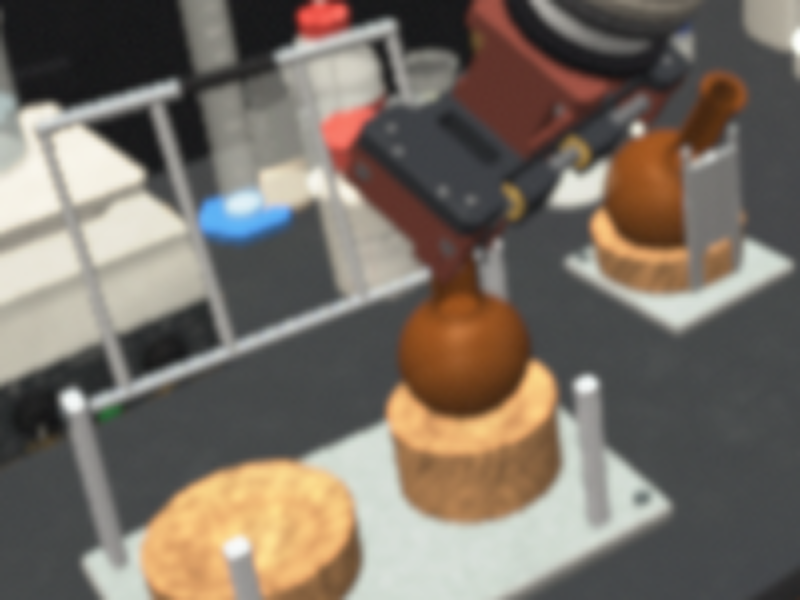

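```bash
cat > fk.py <<'E'
import numpy as np
from scipy.spatial.transform import Rotation as Ro
from scipy.optimize import least_squares
import itertools
def Rz(a): return Ro.from_rotvec([0,0,a]).as_matrix()
def Ry(a): return Ro.from_rotvec([0,a,0]).as_matrix()
def fk(j,q,s):
    o1,d1,d2,d3,d4,a1,a2,a3,o7=q
    R=Rz(s[0]*j[0]+o1); p=np.array([0,0,d1])
    R=R@Ry(j[1]); p=p+R@[a1,0,d2]
    R=R@Rz(s[1]*j[2])@Ry(j[3]); p=p+R@[a2,0,d3]
    R=R@Rz(s[2]*j[4])@Ry(j[5]); p=p+R@[a3,0,d4]
    R=R@Rz(s[3]*j[6]+o7); return R,p
D=[([1.05587202,0.47780305,0.02235075,1.55643616,-0.01149777,1.1092921,-0.08305672],[.26683666,-.6193681,.22168642],[-2.62371826,1.72632881,.0025]),
([ 0.84,0.44,-0.28,1.54,0.13,1.18,0.49],[.4918,-.4384,.2599],[-3.141,.06,-.001]),
([ 0.96,0.53,-0.51,1.53,0.27,1.15,1.45],[.5153,-.4334,.2196],[-2.713,-1.584,0]),
([ 0.94,0.64,-0.48,1.63,0.35,0.95,1.43],[.5145,-.4327,.101],[-2.681,-1.632,.002]),
([ 0.97,0.49,-0.52,1.5,0.26,1.21,1.5],[.5144,-.4326,.2588],[2.677,1.63,.004]),
([ 0.72,0.15,-0.5,1.84,0.08,1.17,0.25],[.4603,-.1949,.2987],[-3.139,-.077,.002]),
([ 0.37,0.06,-0.66,1.94,0.04,1.15,-1.37],[.4391,.0581,.2986],[2.7,-1.605,-.003]),
([ 0.18,0.09,-0.78,2.16,0.49,0.39,-2.2],[.5303,.223,.2562],[-2.163,1.506,-.444]),
([-0.47,0.22,-0.13,2.3,1.2,0.17,-2.96],[.5304,.2257,.1512],[-2.162,1.507,-.45])]
def res(q,s):
    r=[]
    for j,p,w in D:
        R,pp=fk(j,q,s); r+=list((pp-p)*5)+list((R-Ro.from_rotvec(w).as_matrix()).ravel())
    return np.array(r)
if __name__=="__main__":
    best=None
    for s in itertools.product((1,-1),repeat=4):
        for o1 in (0,-2.2,1.57,3.1):
          for o7 in (0,1.57,3.14,-1.57):
            o=least_squares(res,[o1,.3,.4,.4,.25,0,0,0,o7],args=(s,))
            if best is None or o.cost<best[0]: best=(o.cost,s,o.x)
    print(best[0],best[1],best[2].round(4)); print(res(best[2],best[1]).reshape(-1,12)[:,:3]/5)
E
python3 fk.py
```

```text
0.014316548134636774 (-1, -1, -1, -1) [-0.0788  0.2909  0.5538  0.4697  0.3327  0.0194  0.0187  0.0159 -3.2184]
[[ 5.84788229e-03  1.04099070e-02 -7.41578877e-03]
 [-1.30751654e-03  9.41836430e-04 -5.31769721e-03]
 [-2.41646487e-05 -3.43081009e-03 -5.91883966e-04]
 [-2.11522380e-03 -4.56417336e-03  4.49797123e-03]
 [-3.39735478e-03 -5.71134521e-03 -4.14686323e-04]
 [ 5.64649024e-03  1.20439209e-02  3.93499632e-03]
 [ 5.35646795e-03  1.14616854e-02  3.97570298e-03]
 [ 7.42615305e-03 -5.53616713e-03 -1.26895898e-03]
 [-5.76280994e-03 -2.26185589e-03  2.60034472e-03]]
```

```bash
cat > ik.py <<'E'
from fk import *
S=(-1,-1,-1,-1); Q=np.array([-0.0788,0.2909,0.5538,0.4697,0.3327,0.0194,0.0187,0.0159,-3.2184])
lo=np.array([-2.96,-.34,-1.41,.24,-1.37,.17,-2.96]); hi=np.array([2.96,2.1,1.46,2.44,4.51,1.92,2.96])
def ik(R,p,seed,m=.08,n=6,rng=np.random.default_rng(0)):
    out=[]
    for k in range(n):
        j0=np.clip(np.array(seed)+(rng.normal(0,.4,7) if k else 0),lo+m,hi-m)
        f=lambda j:np.r_[(fk(j,Q,S)[1]-p)*5,(fk(j,Q,S)[0]-R).ravel(),.003*(j-(lo+hi)/2)]
        o=least_squares(f,j0,bounds=(lo+m,hi-m)); e=np.abs(o.fun[:12]).max()
        out.append((e,o.x))
    return min(out,key=lambda t:t[0])
E
python3 - <<'E'
from ik import *; from h import *
seed=[.18,.09,-.78,2.16,.49,.39,-2.2]
for nm,c,b in (("S",sS,np.array([0,.0325,.052])),("L",sL,np.array([0,.035,.06]))):
  for beta in range(-80,100,20):
    R=Rtool(beta-90,33,beta); p=c-R@b
    e,j=ik(R,p,seed,n=8); print(nm,beta,round(e,4),j.round(2))
E
```

```text
S -80 0.1118 [-1.48  1.07  1.38  1.72 -0.58  1.18 -2.88]
S -60 0.0 [-1.58  0.93  1.28  1.84 -0.39  0.9  -2.88]
S -40 0.0 [-1.55  0.68  1.07  1.99 -0.07  0.59 -2.87]
S -20 0.0 [-1.55  0.57  1.06  2.13 -0.14  0.34 -2.45]
S 0 0.0292 [-1.04  0.31  0.44  2.21  0.72  0.25 -2.88]
S 20 0.027 [-1.12  0.34  0.8   2.27 -1.29  0.25 -0.43]
S 40 0.0001 [ 0.47  0.47 -1.1   2.27  1.33  0.25 -2.58]
S 60 0.0 [ 0.56  0.53 -1.05  2.16  0.19  0.27 -1.02]
S 80 0.0 [ 0.65  0.72 -1.17  2.03  0.26  0.53 -0.71]
L -80 0.2199 [-1.51  1.13  1.38  1.55 -0.67  1.33 -2.88]
L -60 0.02 [-1.64  1.12  1.38  1.62 -0.58  1.15 -2.88]
L -40 0.0 [-1.65  0.84  1.1   1.78 -0.24  0.79 -2.88]
L -20 0.0 [-1.57  0.64  0.9   1.93  0.05  0.5  -2.81]
L 0 0.0 [-1.5   0.53  0.85  2.06 -0.06  0.27 -2.33]
L 20 0.0251 [-0.72  0.35 -0.06  2.13  0.96  0.25 -2.88]
L 40 0.0001 [-0.02  0.44 -0.78  2.17  1.36  0.25 -2.81]
L 60 0.0 [ 0.23  0.56 -0.98  2.09  0.65  0.25 -1.66]
L 80 0.0 [ 0.34  0.69 -1.05  1.97  0.27  0.44 -0.89]
```

Emit:
carry_out(steps=[[[0, 0, 0, 0, -11, -17, 0], [0, 0, 0, 0, -27, -42, 0], [0, 0, 0, 0, -43, -67, 0], [0, 0, 0, 0, -55, -85, 0], [0, 0, 0, 0, -60, -93, 0], [0, 0, 0, 0, -60, -93, 0]]])

```text
t: 12.05
tcp_pos: [0.5313, 0.2256, 0.2647]
eef_rot: [-2.155, 1.507, -0.451]
wrist_force: [0.3, 0.3, -0.4]
opening: 0.0232
```

```bash
python3 -c "
from h import *
st(); b=np.array([0,.0325,.052])
for be in (40,60):
  R=Rtool(be-90,33,be); delta(R,sS-R@b+[-.03,-.03,.13])"
```

```text
t 12.05 p [0.5313 0.2256 0.2647] xaz -69.9 z [ 0.515  0.188 -0.836] open 0.0232 F [ 0.3  0.3 -0.4] j [-0.15  0.05 -0.44  2.17  0.4   0.39 -2.13]
delta turn [ -0.3 -10.9 -16.7] | 19.9 shift [ 18.3  31.8 -22.8] | 43.0
delta turn [ -0.2 -21.9 -33.4] | 39.9 shift [ 18.6  31.7 -22.7] | 43.0
```

Emit:
carry_out(steps=[[[0, -4, -6, 4, 6, -5, 0], [0, -8, -12, 8, 13, -10, 0], [0, -12, -18, 12, 20, -15, 0], [0, -16, -24, 16, 26, -20, 0], [0, -20, -30, 18, 32, -23, 0], [0, -22, -33.4, 18, 32, -23, 0], [0, -22, -33.4, 18, 32, -23, 0], [0, -22, -33.4, 18, 32, -23, 0]]])

```text
t: 12.85
tcp_pos: [0.4982, 0.1949, 0.2626]
eef_rot: [-2.48, 0.742, -0.209]
wrist_force: [0.2, 0.0, -1.1]
opening: 0.0236
```

```bash
python3 -c "
from h import *
st(); b=np.array([0,.0325,.052])
s=monitor.read_state();R0=Ro.from_rotvec(s['eef_rot']).as_matrix(); bb=s['tcp_pos']+R0@b; print(bb)
p,d=imaging.read_camera('scene'); print(fitbulb(dict(p=p,d=d),'scene',bb,.034)); cv2.imwrite('pics/scene9.png',p[:,:,::-1])
R=Rtool(-30,33,60)
for dz in (.08,.02): delta(R,sS-R@b+[0,0,dz])"
```

```text
t 12.85 p [0.4982 0.1949 0.2626] xaz -33.2 z [ 0.291  0.452 -0.843] open 0.0236 F [ 0.2  0.  -1.1] j [ 0.15  0.06 -0.42  2.15 -0.65  0.59 -0.37]
[0.49824178 0.19552501 0.20130812]
(array([0.4989, 0.1956, 0.2004]), 591, np.float64(0.00059))
delta turn [ 0.4 -1.4 -2.4] | 2.9 shift [  9.1 -11.6  62.4] | 64.0
delta turn [ 0.4 -1.4 -2.4] | 2.9 shift [  9.2  20.7 112.9] | 115.0
```

View pics/scene9.png

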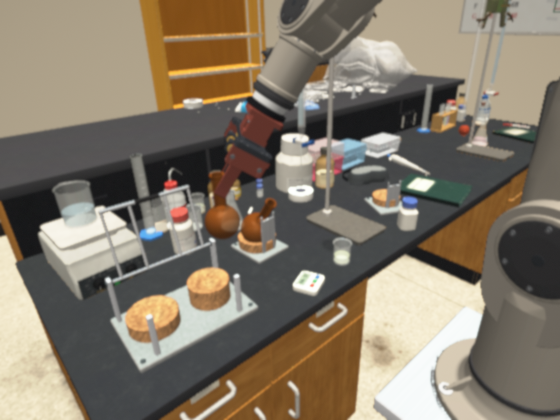

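Emit:
carry_out(steps=[[[0.4, -1.4, -2.4, 5, -6, 31, 0], [0.4, -1.4, -2.4, 9, -12, 62, 0], [0.4, -1.4, -2.4, 9, 1, 82, 0], [0.4, -1.4, -2.4, 9, 12, 99, 0], [0.4, -1.4, -2.4, 9, 19, 110, 0], [0.4, -1.4, -2.4, 9, 21, 113, 0], [0.4, -1.4, -2.4, 9, 21, 113, 0], [0.4, -1.4, -2.4, 9, 21, 113, 0]]])

```text
t: 13.7
tcp_pos: [0.5304, 0.2265, 0.1572]
eef_rot: [-2.486, 0.686, -0.199]
wrist_force: [0.1, -0.5, -1.5]
opening: 0.0232
```

```bash
python3 -c "
from h import *
st(); b=np.array([0,.0325,.052])
s=monitor.read_state();R0=Ro.from_rotvec(s['eef_rot']).as_matrix(); bb=s['tcp_pos']+R0@b; print(bb)
p,d=imaging.read_camera('scene'); print(fitbulb(dict(p=p,d=d),'scene',bb,.034)); cv2.imwrite('pics/scene10.png',p[:,:,::-1])
R=Rtool(-30,33,60)
for dz in (.008,.002,0,-.002): delta(R,sS-R@b+[0,0,dz])"
```

```text
t 13.7 p [0.5304 0.2265 0.1572] xaz -30.8 z [ 0.276  0.469 -0.839] open 0.0232 F [ 0.1 -0.5 -1.5] j [ 0.14  0.31 -0.51  2.17 -0.73  0.33 -0.19]
[0.53073093 0.22747219 0.09589706]
(array([0.5313, 0.2278, 0.0948]), 571, np.float64(0.0006))
delta turn [ 0.  -0.3 -0.7] | 0.8 shift [ 1.4  8.2 10.3] | 13.0
delta turn [ 0.  -0.3 -0.7] | 0.8 shift [ 1.4 11.5 15.4] | 19.0
delta turn [ 0.  -0.3 -0.7] | 0.8 shift [ 1.4 12.5 17. ] | 21.0
delta turn [ 0.  -0.3 -0.7] | 0.8 shift [ 1.5 13.6 18.7] | 23.0
```

View pics/scene10.png

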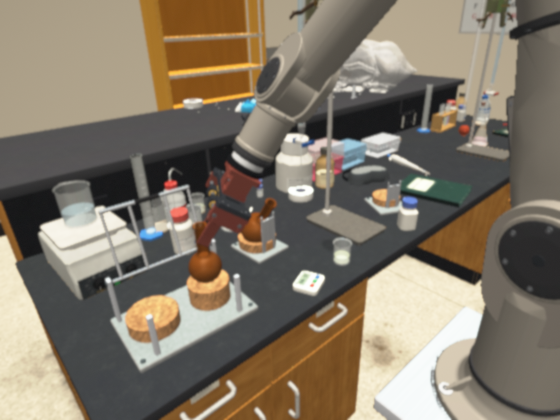

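Emit:
carry_out(steps=[[[0, -0.3, -0.7, 1.4, 5, 6, 0], [0, -0.3, -0.7, 1.4, 8.5, 10.5, 0], [0, -0.3, -0.7, 1.4, 10, 13, 0], [0, -0.3, -0.7, 1.4, 11.2, 15, 0], [0, -0.3, -0.7, 1.4, 12, 16, 0], [0, -0.3, -0.7, 1.4, 12, 16, 0]]])

```text
t: 14.35
tcp_pos: [0.5307, 0.2249, 0.1369]
eef_rot: [-2.491, 0.667, -0.197]
wrist_force: [-0.6, 0.5, 1.1]
opening: 0.0231
```

```bash
python3 -c "
from h import *
st(); b=np.array([0,.0325,.052])
s=monitor.read_state();R0=Ro.from_rotvec(s['eef_rot']).as_matrix(); bb=s['tcp_pos']+R0@b; print(bb)
p,d=imaging.read_camera('scene'); print(fitbulb(dict(p=p,d=d),'scene',bb,.034));"
```

```text
t 14.35 p [0.5307 0.2249 0.1369] xaz -30.0 z [ 0.271  0.471 -0.839] open 0.0231 F [-0.6  0.5  1.1] j [ 0.17  0.36 -0.54  2.18 -0.76  0.29 -0.13]
[0.53119858 0.22576875 0.0756049 ]
(array([0.5315, 0.2258, 0.0747]), 539, np.float64(0.00064))
```

Emit:
carry_out(steps=[[[0, 0, 0, 0, 0.5, 0.8, 0], [0, 0, 0, 0, 0.5, 0.8, 0.35], [0, 0, 0, 0, 0.5, 0.8, 0.45], [0, 0, 0, 0, 0.5, 0.8, 0.55], [0, 0, 0, 0, 0.5, 0.8, 0.55], [0, 0, 0, 0, 0.5, 0.8, 0.55]]])

```text
t: 15.0
tcp_pos: [0.5303, 0.2247, 0.1355]
eef_rot: [-2.492, 0.667, -0.196]
wrist_force: [-0.1, 0.4, -0.0]
opening: 0.0482
```

```bash
python3 -c "
from h import *
st(); s=monitor.read_state()
p,d=imaging.read_camera('scene'); print(fitbulb(dict(p=p,d=d),'scene',sS,.034));bb=p[180:330,90:290,::-1]; cv2.imwrite('pics/scene11.png',cv2.resize(bb,None,fx=4,fy=4,interpolation=cv2.INTER_CUBIC))
p,d=imaging.read_camera('wrist');cv2.imwrite('pics/wrist11.png',p[:,:,::-1])"
```

```text
t 15.0 p [0.5303 0.2247 0.1355] xaz -30.0 z [ 0.271  0.471 -0.839] open 0.0482 F [-0.1  0.4 -0. ] j [ 0.17  0.36 -0.54  2.18 -0.76  0.29 -0.13]
(array([0.5316, 0.2258, 0.0746]), 528, np.float64(0.00061))
```

View pics/scene11.png

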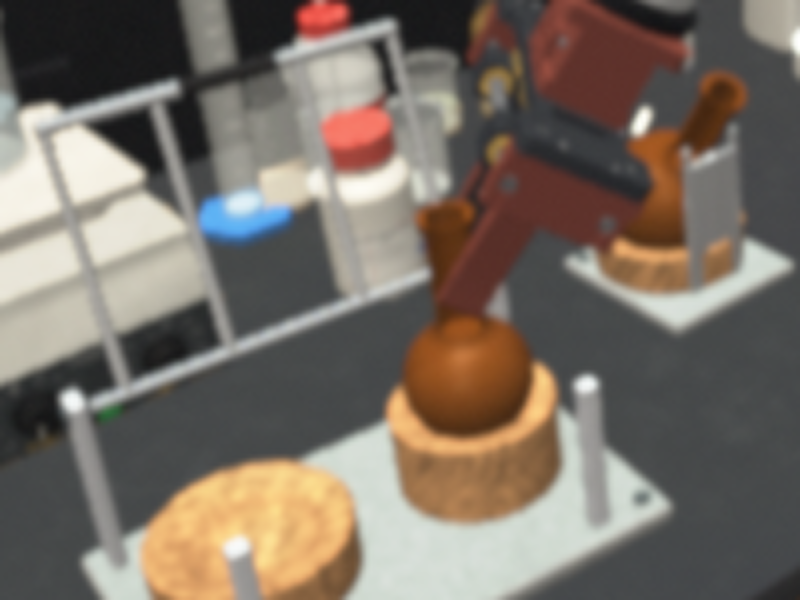

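View pics/wrist11.png

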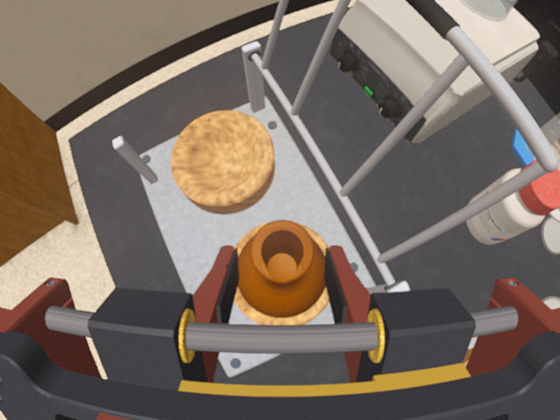

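Emit:
carry_out(steps=[[[0, 0, 0, 0, 0, -12, 0.55], [0, 0, 0, 0, 0, -35, 0.6], [0, 0, 0, 0, 0, -70, 0.8], [0, 0, 0, 0, 0, -115, 1], [0, 0, 0, 0, 0, -140, 1], [0, 0, 0, 0, 0, -140, 1]]])

```text
t: 15.7
tcp_pos: [0.4937, 0.1568, 0.2568]
eef_rot: [-2.49, 0.669, -0.205]
wrist_force: [-0.1, 0.3, 0.2]
opening: 0.0811
```

```bash
python3 -c "
from h import *
st(); 
R=Rtool(30); delta(R,[.50,.06,.27]); delta(Rtool(92),[.58,.012,.25])
p,d=imaging.read_camera('scene'); np.savez('/tmp/s12.npz',p=p,d=d); print(fitbulb(dict(p=p,d=d),'scene',sS,.034)); bb=p[180:330,90:290,::-1]; cv2.imwrite('pics/scene12.png',cv2.resize(bb,None,fx=4,fy=4,interpolation=cv2.INTER_CUBIC))"
```

```text
t 15.7 p [0.4937 0.1568 0.2568] xaz -30.2 z [ 0.278  0.469 -0.838] open 0.0811 F [-0.1  0.3  0.2] j [ 0.29  0.07 -0.46  2.16 -0.7   0.65 -0.17]
delta turn [-29.8 -17.6 -58.3] | 67.8 shift [ 54.1  60.5 -54.8] | 98.0
delta turn [ -19.   -35.2 -118.1] | 124.7 shift [147.3  72.7 -38.3] | 169.0
(array([0.5316, 0.226 , 0.0744]), 534, np.float64(0.00062))
```

View pics/scene12.png

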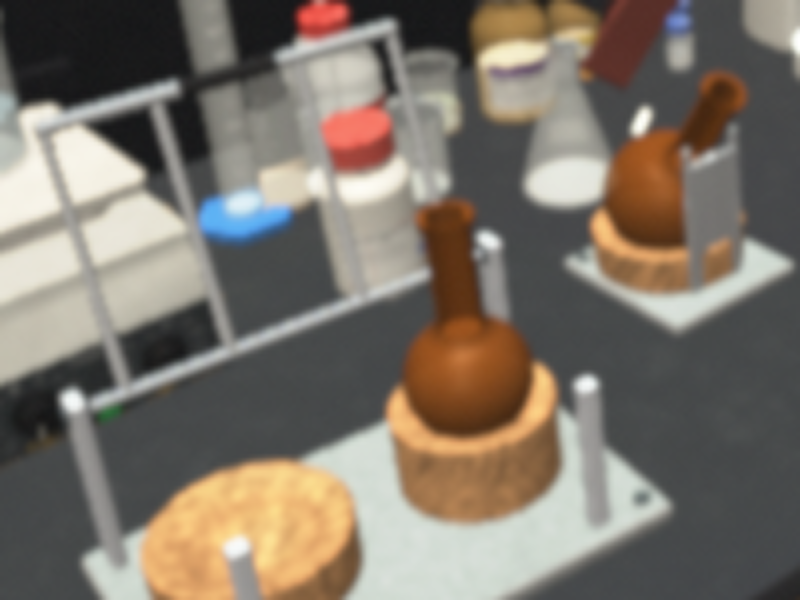

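Emit:
carry_out(steps=[[[-3.7, -2.2, -7.3, 5, 5, -12, 1], [-7.4, -4.4, -14.6, 12, 12, -25, 1], [-11.1, -6.6, -21.9, 20, 20, -35, 1], [-14.8, -8.8, -29.2, 28, 30, -42, 1], [-18.5, -11, -36.5, 36, 40, -48, 1], [-22.2, -13.2, -43.8, 44, 50, -52, 1], [-25.9, -15.4, -51, 52, 58, -55, 1], [-29.8, -17.6, -58.3, 54, 60, -55, 1]]])

```text
t: 16.55
tcp_pos: [0.4994, 0.0612, 0.2652]
eef_rot: [-3.032, -0.823, 0.014]
wrist_force: [0.3, -0.4, -0.9]
opening: 0.0877
```

```bash
python3 -c "
from h import *
st(); e=np.array([np.cos(azL),np.sin(azL)]); g=cL[:2]+e*.0405; print(g)
delta(Rtool(92),[g[0],g[1],.23])"
```

```text
t 16.55 p [0.4994 0.0612 0.2652] xaz 30.4 z [-0.009 -0.002 -1.   ] open 0.0877 F [ 0.3 -0.4 -0.9] j [ 0.17  0.19 -0.47  1.88  0.1   1.11  0.19]
[0.5975226  0.01034725]
delta turn [ -0.4   0.4 -61.6] | 61.6 shift [59.2 93.6 34.5] | 116.0
```

Emit:
carry_out(steps=[[[0, 0, -8, 5, 10, 0, 1], [0, 0, -16, 15, 22, 0, 1], [0, 0, -24, 25, 36, 5, 1], [0, 0, -32, 35, 50, 10, 1], [0, 0, -40, 45, 65, 18, 1], [0, 0, -48, 53, 80, 26, 1], [0, 0, -56, 59, 94, 34, 1], [0, 0, -61.6, 59, 94, 34, 1]]])

```text
t: 17.35
tcp_pos: [0.5974, 0.0096, 0.2287]
eef_rot: [-2.176, -2.254, 0.01]
wrist_force: [-0.1, 0.4, -0.1]
opening: 0.0878
```

```bash
python3 -c "
from h import *
p,d=imaging.read_camera('wrist');cv2.imwrite('pics/wrist13.png',p[:,:,::-1])
st(); s=monitor.read_state(); a=axv(azL)
for k in (-.042,0,.042,.113): print(k,wproj(cL+a*k,s).round(1))
b=p[150:290,210:360,::-1]; cv2.imwrite('pics/w13c.png',cv2.resize(b,None,fx=4,fy=4,interpolation=cv2.INTER_CUBIC))
e=np.array([np.cos(azL),np.sin(azL)]); g=cL[:2]+e*.0405;delta(Rtool(92),[g[0],g[1],.118])"
```

```text
t 17.4 p [0.5969 0.0105 0.2293] xaz 92.3 z [-0.011  0.002 -1.   ] open 0.0881 F [-0.5 -0.2  1.2] j [ 0.32  0.41 -0.58  1.7   0.24  1.11  1.28]
-0.042 [280.7 237.6]
0 [280.9 229.8]
0.042 [281. 220.]
0.113 [281.4 196.1]
delta turn [-0.6 -0.1  0.3] | 0.7 shift [ -0.4   1.8 111.3] | 111.0
```

View pics/w13c.png

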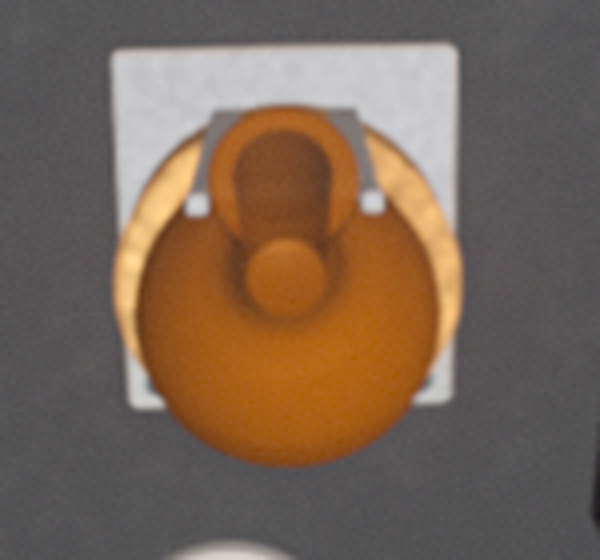

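View pics/wrist13.png

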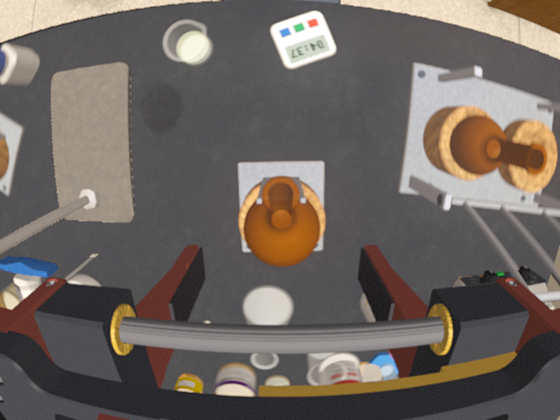

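Emit:
carry_out(steps=[[[-0.6, 0, -0.7, 0, 1, 30, 1], [-0.6, 0, -0.7, 0, 1.5, 60, 1], [-0.6, 0, -0.7, 0, 1.8, 85, 1], [-0.6, 0, -0.7, 0, 1.8, 102, 1], [-0.6, 0, -0.7, 0, 1.8, 111, 0.7], [-0.6, 0, -0.7, 0, 1.8, 111, 0.4], [-0.6, 0, -0.7, 0, 1.8, 111, 0.4], [-0.6, 0, -0.7, 0, 1.8, 111, 0.4]]], newtons=20)

```text
t: 18.2
tcp_pos: [0.5991, 0.0111, 0.122]
eef_rot: [2.171, 2.266, 0.008]
wrist_force: [0.2, 0.7, -0.4]
opening: 0.0592
```

```bash
python3 -c "
from h import *
p,d=imaging.read_camera('wrist'); b=p[200:350,180:380,::-1];cv2.imwrite('pics/w14.png',cv2.resize(b,None,fx=4,fy=4,interpolation=cv2.INTER_CUBIC))
st()
e=np.array([np.cos(3.19),np.sin(3.19)]); g=cL[:2]+e*.0405;delta(Rtool(93),[g[0],g[1]+.0006,.118])"
```

```text
t 18.25 p [0.599 0.011 0.122] xaz 92.4 z [ 0.006  0.001 -1.   ] open 0.0553 F [ 0.6 -0.4  1. ] j [ 0.28  0.52 -0.54  1.81  0.33  0.9   1.21]
delta turn [ 0.3 -0.1 -0.6] | 0.6 shift [-0.6 -1.5  4. ] | 4.0
```

View pics/w14.png

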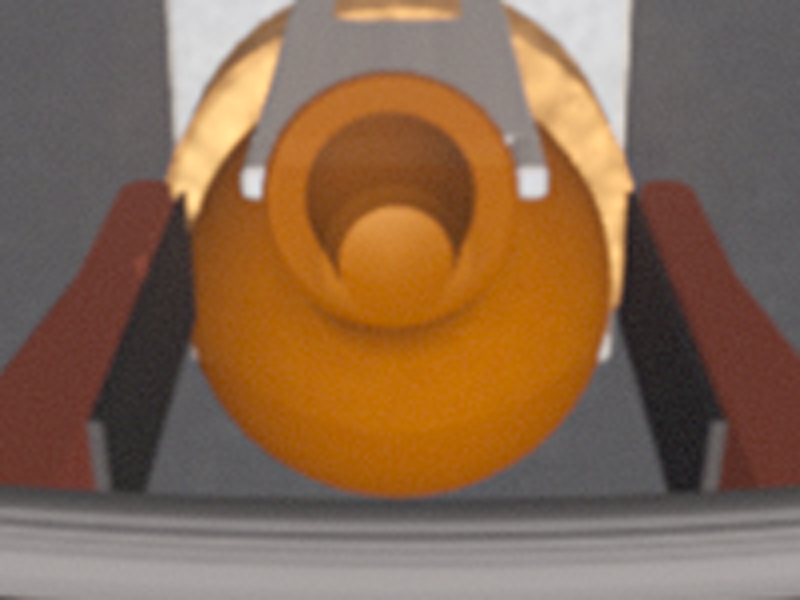

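Emit:
carry_out(steps=[[[0.3, 0, -0.6, -1, -1, 3, 0.35], [0.3, 0, -0.6, -1, -1, 3, 0.2], [0.3, 0, -0.6, -1, -1, 3, 0], [0.3, 0, -0.6, -1, -1, 3, 0], [0.3, 0, -0.6, -1, -1, 3, 0], [0.3, 0, -0.6, -1, -1, 3, 0], [0.3, 0, -0.6, -1, -1, 3, 0], [0.3, 0, -0.6, -1, -1, 3, 0]]])

```text
t: 19.05
tcp_pos: [0.5974, 0.0096, 0.118]
eef_rot: [-2.161, -2.279, 0.001]
wrist_force: [-0.1, -0.6, 0.6]
opening: 0.0238
```

```bash
python3 -c "
from h import *
p,d=imaging.read_camera('wrist'); b=p[200:350,180:380,::-1];cv2.imwrite('pics/w15.png',cv2.resize(b,None,fx=4,fy=4,interpolation=cv2.INTER_CUBIC))
st()"
```

```text
t 19.1 p [0.5974 0.0096 0.118 ] xaz 93.1 z [-0.001  0.001 -1.   ] open 0.0235 F [-0.5 -0.3  0.4] j [ 0.29  0.52 -0.54  1.81  0.33  0.9   1.22]
```

View pics/w15.png

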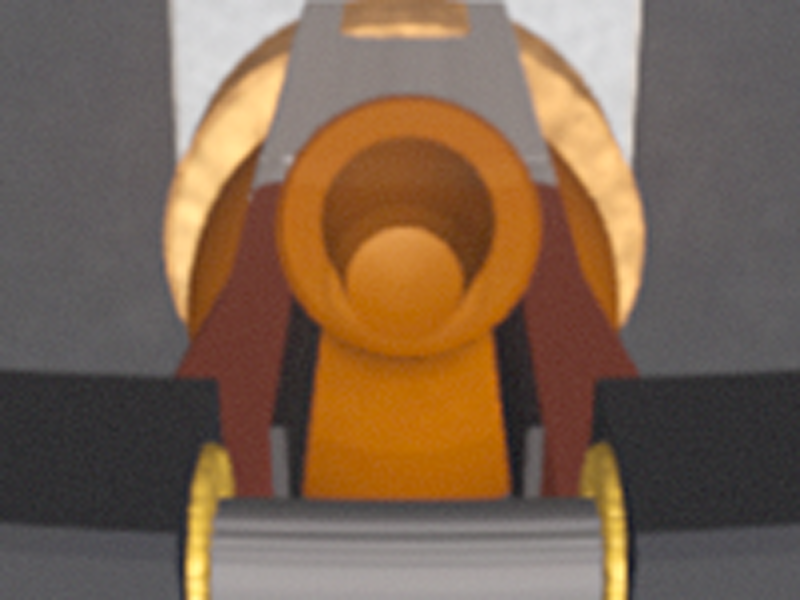

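Emit:
carry_out(steps=[[[0, 0, 0, 0, 0, -6, 0], [0, 0, 0, 0, 3, -16, 0], [0, 0, 0, 0, 6, -32, 0], [0, 0, 0, 0, 6, -55, 0], [0, 0, 0, 0, 6, -85, 0], [0, 0, 0, 0, 0, -115, 0], [0, 0, 0, 0, -10, -145, 0], [0, 0, 0, 0, -10, -150, 0]]], newtons=28)

```text
t: 19.9
tcp_pos: [0.5888, 0.0099, 0.2726]
eef_rot: [2.159, 2.278, 0.006]
wrist_force: [0.5, 0.8, -1.2]
opening: 0.0234
```

```bash
python3 -c "
from h import *
s=monitor.read_state();R0=Ro.from_rotvec(s['eef_rot']).as_matrix(); b=np.array([0,.0407,.0593]); bb=s['tcp_pos']+R0@b; print(bb)
p,d=imaging.read_camera('scene'); print(fitbulb(dict(p=p,d=d),'scene',bb,.042)); cv2.imwrite('pics/scene16.png',p[:,:,::-1])
st(); delta(Rtool(33),[.47,.05,.32])
"
```

```text
[0.62973956 0.01218536 0.21345676]
(array([0.6296, 0.0122, 0.2121]), 590, np.float64(0.0007))
t 19.95 p [0.5888 0.0096 0.2713] xaz 93.1 z [ 0.004  0.001 -1.   ] open 0.0232 F [ 0.7  0.8 -1.2] j [ 0.34  0.35 -0.6   1.68  0.21  1.17  1.32]
delta turn [ 0.2 -0.1 60.1] | 60.1 shift [  46.7 -116.3  -49.1] | 135.0
```

View pics/scene16.png

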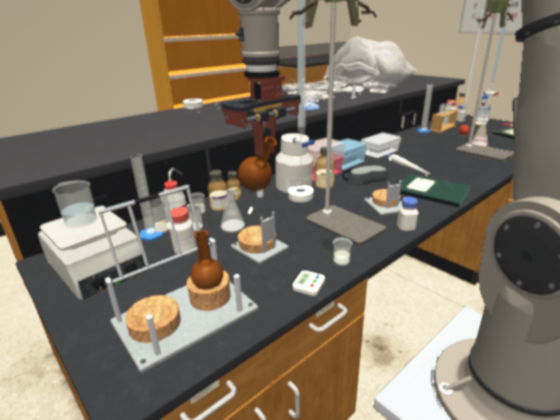

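Emit:
carry_out(steps=[[[0, 0, 8, 2, -15, -10, 0], [0, 0, 16, 6, -35, -22, 0], [0, 0, 24, 12, -55, -34, 0], [0, 0, 32, 20, -75, -44, 0], [0, 0, 40, 30, -95, -50, 0], [0, 0, 48, 40, -110, -52, 0], [0, 0, 56, 47, -116, -52, 0], [0, 0, 60, 47, -116, -52, 0]]])

```text
t: 20.75
tcp_pos: [0.4681, 0.0508, 0.3192]
eef_rot: [-3.012, -0.889, 0.004]
wrist_force: [-0.5, -0.7, -2.3]
opening: 0.0235
```

```bash
python3 -c "
from h import *
st(); R=Rtool(-30,33,60);b=np.array([0,.0407,.0593]);t=sL-R@b; print(t)
delta(R,[.44,.20,.33])
delta(Rtool(-30),[.44,.20,.33])
"
```

```text
t 20.75 p [0.4681 0.0508 0.3192] xaz 32.9 z [-0.003  0.001 -1.   ] open 0.0235 F [-0.5 -0.7 -2.3] j [ 0.26  0.09 -0.53  1.87  0.05  1.2   0.29]
[0.5379184  0.35089071 0.13589997]
delta turn [29.5 18.3 61. ] | 70.2 shift [  57.4 -140.5  -10.6] | 152.0
delta turn [-0.   0.2 62.9] | 62.9 shift [  57.4 -140.5  -10.6] | 152.0
```

Emit:
carry_out(steps=[[[3.5, 2.2, 7.3, 3, -10, -5, 0], [7, 4.4, 14.6, 9, -28, -11, 0], [10.5, 6.6, 21.9, 16, -48, -11, 0], [14, 8.8, 29.2, 24, -70, -11, 0], [17.5, 11, 36.5, 33, -92, -11, 0], [21, 13.2, 43.8, 42, -114, -11, 0], [24.5, 15.3, 51, 52, -132, -11, 0], [28, 17.5, 58, 57, -140, -11, 0]]])

```text
t: 21.55
tcp_pos: [0.44, 0.1995, 0.3303]
eef_rot: [-2.531, 0.602, -0.192]
wrist_force: [-0.0, 0.2, -2.2]
opening: 0.0236
```

```bash
python3 -c "
from h import *
st(); R=Rtool(-30,33,60);b=np.array([0,.0407,.0593]);t=sL-R@b
s=monitor.read_state();R0=Ro.from_rotvec(s['eef_rot']).as_matrix();print(s['tcp_pos']+R0@b)
delta(R,t+[-.05,0,.16]); delta(R,t+[0,0,.13]); delta(R,t+[0,0,.05])
p,d=imaging.read_camera('scene');cv2.imwrite('pics/scene17.png',p[:,:,::-1])
"
```

```text
t 21.55 p [0.44   0.1995 0.3303] xaz -27.0 z [ 0.25   0.461 -0.851] open 0.0236 F [-0.   0.2 -2.2] j [ 0.3  -0.11 -0.54  2.13 -0.64  0.82 -0.33]
[0.4393629  0.19581288 0.25842339]
delta turn [1.3 0.8 3. ] | 3.4 shift [ -26.6 -115.6  111.1] | 163.0
delta turn [1.3 0.8 3. ] | 3.4 shift [  17.5 -118.8  149.1] | 191.0
delta turn [1.3 0.8 3. ] | 3.4 shift [ 16.2 -76.8 217.2] | 231.0
```

View pics/scene17.png

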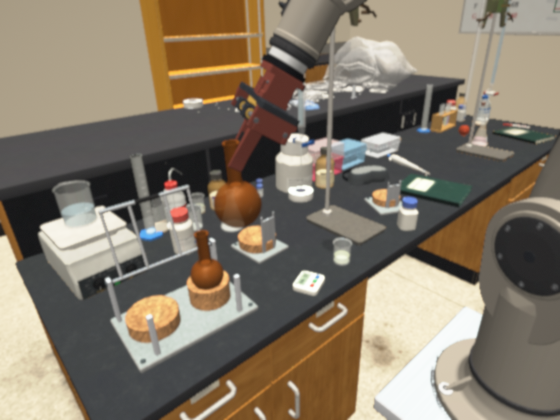

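Emit:
carry_out(steps=[[[0.3, 0.2, 0.6, -8, -25, 15, 0], [0.6, 0.4, 1.2, -16, -50, 38, 0], [1, 0.6, 2, -24, -78, 62, 0], [1.3, 0.8, 3, -27, -105, 90, 0], [1.3, 0.8, 3, -27, -116, 111, 0], [1.3, 0.8, 3, -10, -117, 126, 0], [1.3, 0.8, 3, 8, -118, 141, 0], [1.3, 0.8, 3, 17, -119, 149, 0]]])

```text
t: 22.4
tcp_pos: [0.5391, 0.3491, 0.2644]
eef_rot: [-2.496, 0.663, -0.196]
wrist_force: [-0.3, -0.7, -2.5]
opening: 0.0234
```

```bash
python3 -c "
from h import *
st(); R=Rtool(-30,33,60);b=np.array([0,.0407,.0593]);t=sL-R@b
s=monitor.read_state();R0=Ro.from_rotvec(s['eef_rot']).as_matrix();bb=s['tcp_pos']+R0@b; print(bb)
p,d=imaging.read_camera('scene');cv2.imwrite('pics/scene18.png',p[:,:,::-1]);print(fitbulb(dict(p=p,d=d),'scene',bb,.042))
for dz in (.06,.02): delta(R,t+[0,0,dz])
"
```

```text
t 22.4 p [0.5391 0.3491 0.2644] xaz -29.8 z [ 0.269  0.469 -0.841] open 0.0234 F [-0.3 -0.7 -2.5] j [ 0.07  0.25 -0.69  1.97 -0.21  0.48 -0.92]
[0.53804786 0.34712392 0.1925422 ]
(array([0.5388, 0.3484, 0.1921]), 1008, np.float64(0.00057))
delta turn [0.2 0.  0.2] | 0.3 shift [-2.9 36.2 57.9] | 68.0
delta turn [0.2 0.  0.2] | 0.3 shift [-2.9 57.8 91.5] | 108.0
```

View pics/scene18.png

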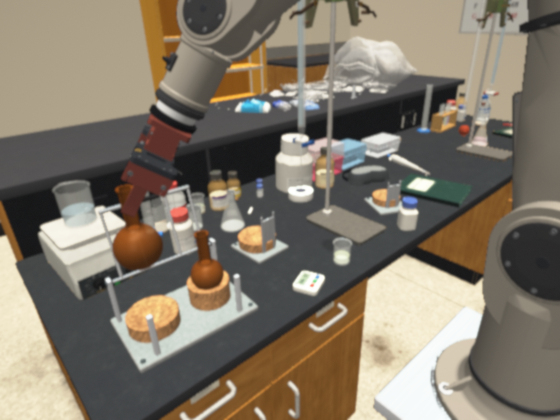

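Emit:
carry_out(steps=[[[0, 0, 0, -3, 9, 14, 0], [0, 0, 0, -3, 22, 36, 0], [0, 0, 0, -3, 37, 58, 0], [0, 0, 0, -3, 49, 76, 0], [0, 0, 0, -3, 56, 87, 0], [0, 0, 0, -3, 59, 91.5, 0], [0, 0, 0, -3, 59, 91.5, 0], [0, 0, 0, -3, 59, 91.5, 0]]])

```text
t: 23.25
tcp_pos: [0.5363, 0.3519, 0.1593]
eef_rot: [-2.493, 0.662, -0.201]
wrist_force: [-0.5, 0.1, -1.0]
opening: 0.0232
```

```bash
python3 -c "
from h import *
st(); R=Rtool(-30,33,60);b=np.array([0,.0407,.0593]);t=sL-R@b
s=monitor.read_state();R0=Ro.from_rotvec(s['eef_rot']).as_matrix();bb=s['tcp_pos']+R0@b; print(bb)
p,d=imaging.read_camera('scene');cv2.imwrite('pics/scene19.png',p[:,:,::-1]);print(fitbulb(dict(p=p,d=d),'scene',bb,.042));print(fitbulb(dict(p=p,d=d),'scene',sS,.034))
for dz in (.008,.002,0): delta(R,t+[-.0008,-.0011,dz])
"
```

```text
t 23.25 p [0.5363 0.3519 0.1593] xaz -29.8 z [ 0.273  0.471 -0.839] open 0.0232 F [-0.5  0.1 -1. ] j [-0.01  0.4  -0.64  2.07 -0.14  0.23 -0.94]
[0.53557393 0.35018864 0.08737981]
(array([0.5364, 0.3516, 0.0867]), 840, np.float64(0.00054))
(array([0.5317, 0.2259, 0.0745]), 531, np.float64(0.0006))
delta turn [ 0.  -0.1  0.3] | 0.3 shift [ 1.7  9.7 12.2] | 16.0
delta turn [ 0.  -0.1  0.3] | 0.3 shift [ 1.7 13.  17.3] | 22.0
delta turn [ 0.  -0.1  0.3] | 0.3 shift [ 1.7 14.1 18.9] | 24.0
```

View pics/scene19.png

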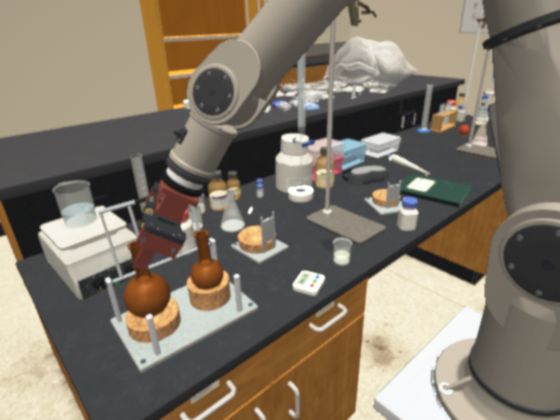

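Emit:
carry_out(steps=[[[0, 0, 0, 1.7, 5, 6, 0], [0, 0, 0, 1.7, 8.5, 10.5, 0], [0, 0, 0, 1.7, 11, 14, 0], [0, 0, 0, 1.7, 12.5, 16.2, 0], [0, 0, 0, 1.7, 13, 17.3, 0], [0, 0, 0, 1.7, 13, 17.3, 0]]])

```text
t: 23.9
tcp_pos: [0.5369, 0.3496, 0.1367]
eef_rot: [-2.493, 0.662, -0.2]
wrist_force: [0.9, 0.3, -1.0]
opening: 0.0236
```

```bash
python3 -c "
from h import *
st(); R=Rtool(-30,33,60);b=np.array([0,.0407,.0593]);t=sL-R@b
s=monitor.read_state();R0=Ro.from_rotvec(s['eef_rot']).as_matrix();bb=s['tcp_pos']+R0@b; print(bb)
p,d=imaging.read_camera('scene');cv2.imwrite('pics/scene20.png',p[:,:,::-1]);print(fitbulb(dict(p=p,d=d),'scene',bb,.042));print(fitbulb(dict(p=p,d=d),'scene',sS,.034))
for dz in (0,-.002): delta(R,t+[-.0008,-.0011,dz])
"
```

```text
t 23.9 p [0.5369 0.3496 0.1367] xaz -29.8 z [ 0.273  0.471 -0.839] open 0.0236 F [ 0.9  0.3 -1. ] j [-0.02  0.43 -0.62  2.09 -0.13  0.18 -0.93]
[0.53614464 0.34778763 0.06485216]
(array([0.5371, 0.3494, 0.0642]), 728, np.float64(0.00056))
(array([0.5316, 0.2258, 0.0745]), 528, np.float64(0.00061))
delta turn [ 0.1 -0.   0.3] | 0.3 shift [0.1 0.1 1. ] | 1.0
delta turn [ 0.1 -0.   0.3] | 0.3 shift [0.1 1.2 2.7] | 3.0
```

Emit:
carry_out(steps=[[[0, 0, 0, 0, 0.5, 1.2, 0], [0, 0, 0, 0, 0.5, 1.2, 0], [0, 0, 0, 0, 0.5, 1.2, 0.35], [0, 0, 0, 0, 0.5, 1.2, 0.45], [0, 0, 0, 0, 0.5, 1.2, 0.55], [0, 0, 0, 0, 0.5, 1.2, 0.55], [0, 0, 0, 0, 0.5, 1.2, 0.55]]])

```text
t: 24.65
tcp_pos: [0.5364, 0.3494, 0.1351]
eef_rot: [-2.494, 0.663, -0.199]
wrist_force: [0.5, 0.4, 0.6]
opening: 0.0481
```

```bash
python3 -c "
from h import *
st()
p,d=imaging.read_camera('scene');print(fitbulb(dict(p=p,d=d),'scene',sL,.042));print(fitbulb(dict(p=p,d=d),'scene',sS,.034))
bb=p[180:330,90:290,::-1]; cv2.imwrite('pics/scene21.png',cv2.resize(bb,None,fx=4,fy=4,interpolation=cv2.INTER_CUBIC))
p,d=imaging.read_camera('wrist');cv2.imwrite('pics/wrist21.png',p[:,:,::-1])"
```

```text
t 24.65 p [0.5364 0.3494 0.1351] xaz -29.8 z [ 0.271  0.47  -0.84 ] open 0.0481 F [0.5 0.4 0.6] j [-0.02  0.44 -0.62  2.09 -0.13  0.18 -0.93]
(array([0.5377, 0.3496, 0.0637]), 703, np.float64(0.0005))
(array([0.5315, 0.2259, 0.0746]), 537, np.float64(0.00054))
```

View pics/scene21.png

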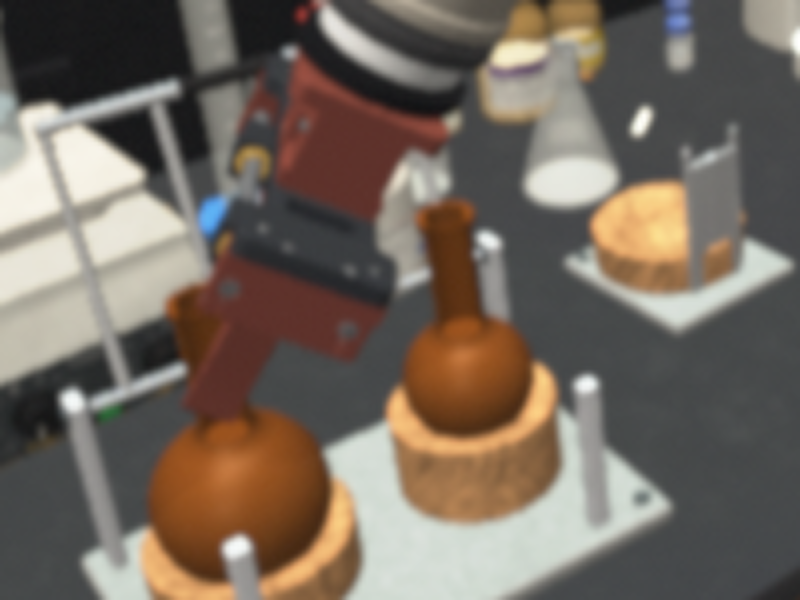

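View pics/wrist21.png

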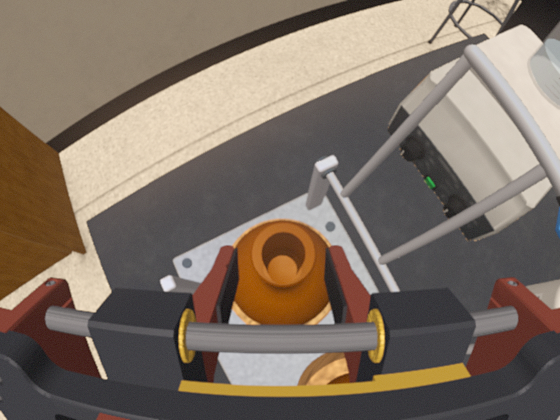

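Emit:
carry_out(steps=[[[0, 0, 0, 0, 0, -12, 0.55], [0, 0, 0, 0, 0, -35, 0.55], [0, 0, 0, 0, 0, -70, 0.55], [0, 0, 0, 0, 0, -110, 0.55], [0, 0, 0, 0, -10, -150, 0.5], [0, 0, 0, 0, -30, -185, 0.45], [0, 0, 0, 0, -40, -200, 0.4], [0, 0, 0, 0, -40, -200, 0.4]]])

```text
t: 25.55
tcp_pos: [0.5002, 0.2848, 0.3284]
eef_rot: [-2.492, 0.661, -0.208]
wrist_force: [0.6, -0.7, -0.4]
opening: 0.0352
```

```bash
python3 -c "
from h import *
st()
for c in ('scene','top'):
    p,d=imaging.read_camera(c);print(c,fitbulb(dict(p=p,d=d),c,sL,.042));print(fitbulb(dict(p=p,d=d),c,sS,.034))
    np.savez(f'/tmp/{c}22.npz',p=p,d=d)
    par=imaging.camera_params(c); W=cloud(c,d,par); hsv=cv2.cvtColor(p,cv2.COLOR_RGB2HSV)
    for nm,sc,L in (('L',sL,.113),('S',sS,.098)):
        m=(np.hypot(W[...,0]-sc[0],W[...,1]-sc[1])<.04)&(W[...,2]>sc[2]+L-.012)&(W[...,2]<sc[2]+L+.012)&(hsv[...,0]<20)&(hsv[...,1]>120)
        P=W[m]; print(' lip',nm,len(P),P.mean(0).round(4) if len(P) else '')
    m=(abs(W[...,0]-.63)<.04)&(abs(W[...,1]-.284)<.1)&(W[...,2]>.205)&(W[...,2]<.26)
    P=W[m]
    if len(P): print(' bar',len(P),np.median(P,0).round(4),P.min(0).round(3),P.max(0).round(3))
    bb=(p[180:330,90:290] if c=='scene' else p[160:280,90:230])[:,:,::-1]; cv2.imwrite(f'pics/{c}22.png',cv2.resize(bb,None,fx=4,fy=4,interpolation=cv2.INTER_CUBIC))"
```

```text
t 25.55 p [0.5002 0.2848 0.3284] xaz -29.9 z [ 0.278  0.47  -0.838] open 0.0352 F [ 0.6 -0.7 -0.4] j [ 0.48  0.08 -0.95  2.   -0.41  0.64 -0.7 ]
scene (array([0.5377, 0.3497, 0.0636]), 707, np.float64(0.00059))
(array([0.5316, 0.2258, 0.0744]), 530, np.float64(0.00063))
 lip L 163 [0.5343 0.3503 0.173 ]
 lip S 126 [0.5289 0.2279 0.1693]
 bar 580 [0.6274 0.2959 0.2336] [0.615 0.193 0.205] [0.636 0.375 0.24 ]
top (array([0.5394, 0.3495, 0.0629]), 38, np.float64(0.00096))
(array([0.5314, 0.2259, 0.0747]), 154, np.float64(0.00077))
 lip L 44 [0.5401 0.3553 0.176 ]
 lip S 39 [0.5294 0.2217 0.1734]
 bar 292 [0.6292 0.2827 0.2377] [0.616 0.192 0.205] [0.638 0.373 0.244]
```

View pics/scene22.png

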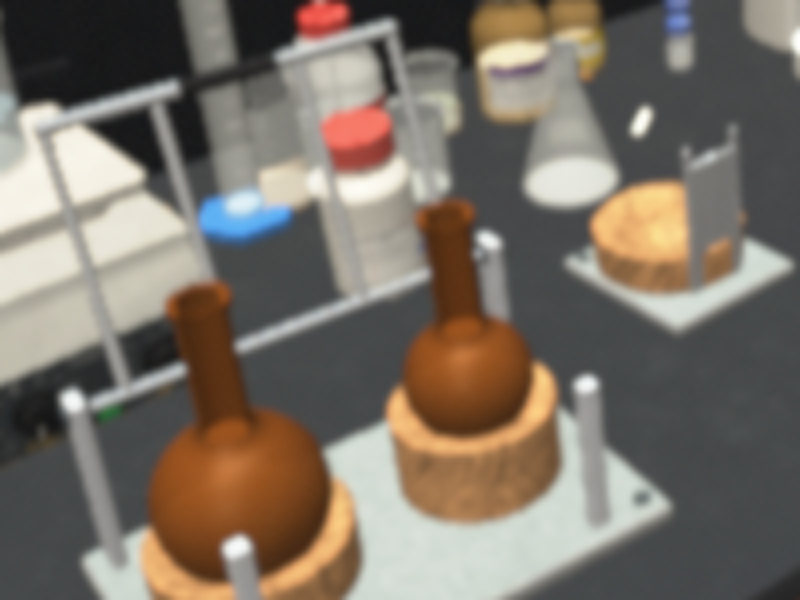

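View pics/top22.png

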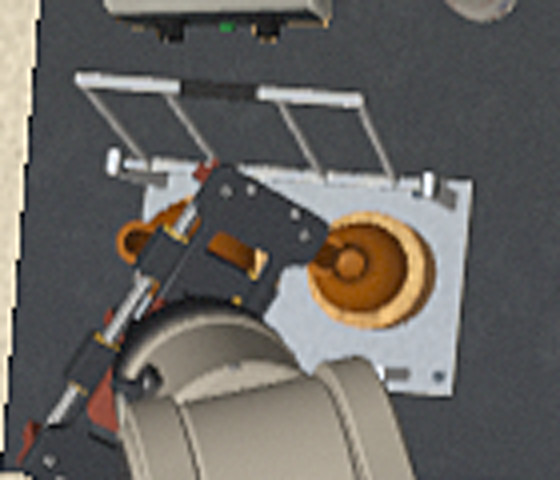

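```bash
python3 - <<'E'
from h import *; from ik import *
z=np.load('/tmp/top0.npz'); W=cloud('top',z['d'],imaging.camera_params('top'))
m=(W[...,0]>.65)&(W[...,0]<.73)&(W[...,1]>.18)&(W[...,1]<.42)&(W[...,2]>.03)
P=W[m]; print('behind',len(P),P.max(0),P[P[:,2]>.2][:5])
hin=np.array([.5945,.2849,.104]); xs=np.array([.999,-.046,0])
seed=[.2,.3,-.6,1.9,0,.9,-.6]
for th in (1.825,1.4,1.0,.6,.35):
    b=hin-.135*np.cos(th)*xs+[0,0,.135*np.sin(th)]
    e,j=ik(Rtool(-2.6),b-[0,0,.019],seed); print(th,b.round(4),round(e,4),j.round(2))
st(); delta(Rtool(-2.6),[.6285,.2833,.295])
E
```

```text
behind 291 [0.72997079 0.41997181 0.067207  ] []
1.825 [0.6284 0.2833 0.2347] 0.0 [-0.17  0.56 -0.52  1.49  0.29  1.17 -0.78]
1.4 [0.5716 0.286  0.237 ] 0.0 [-0.2   0.47 -0.5   1.62  0.25  1.11 -0.81]
1.0 [0.5216 0.2883 0.2176] 0.0 [-0.23  0.42 -0.49  1.75  0.23  1.03 -0.84]
0.6 [0.4832 0.29   0.1802] 0.0 [-0.25  0.42 -0.49  1.86  0.24  0.93 -0.9 ]
0.35 [0.4678 0.2907 0.1503] 0.0 [-0.27  0.44 -0.5   1.91  0.27  0.86 -0.94]
t 25.65 p [0.4985 0.2841 0.3245] xaz -29.8 z [ 0.272  0.469 -0.84 ] open 0.0351 F [-0.2 -0.1 -0.6] j [ 0.47  0.08 -0.94  2.   -0.41  0.64 -0.7 ]
delta turn [-32.2  -8.  -26.4] | 42.4 shift [113.1 -37.5  59.8] | 133.0
```

Emit:
carry_out(steps=[[[-5, -1.2, -4.2, 10, -9, 0, 0.45], [-10, -2.4, -8.4, 25, -15, 5, 0.45], [-16, -4, -13, 42, -22, 14, 0.45], [-21, -5.2, -17.2, 60, -27, 24, 0.45], [-27, -6.7, -22, 80, -32, 38, 0.45], [-32.2, -8, -26.4, 100, -36, 52, 0.45], [-32.2, -8, -26.4, 113, -37.5, 60, 0.45], [-32.2, -8, -26.4, 113, -37.5, 60, 0.45]]])

```text
t: 26.45
tcp_pos: [0.6291, 0.2836, 0.2912]
eef_rot: [-3.14, 0.073, 0.008]
wrist_force: [0.3, -0.7, -0.3]
opening: 0.0397
```

```bash
python3 - <<'E'
from h import *
st(); s=monitor.read_state()
print(wproj(np.array([.6285,.2833,.2347]),s),wproj(np.array([.6285,.2833-.025,.2347]),s))
delta(Rtool(-2.6),[.6285,.2833,.2157])
p,d=imaging.read_camera('wrist');cv2.imwrite('pics/wrist23.png',p[:,:,::-1])
p,d=imaging.read_camera('scene');cv2.imwrite('pics/scene23.png',p[:,:,::-1])
E
```

```text
t 26.45 p [0.6291 0.2836 0.2912] xaz -2.7 z [-0.005  0.001 -1.   ] open 0.0397 F [ 0.3 -0.7 -0.3] j [-0.02  0.57 -0.77  1.39  0.39  1.35 -0.85]
[281.75831579 228.40382408] [283.31032812 259.78288347]
delta turn [-0.   0.3 -0.1] | 0.3 shift [-0.2  0.4 75.5] | 75.0
```

View pics/wrist23.png

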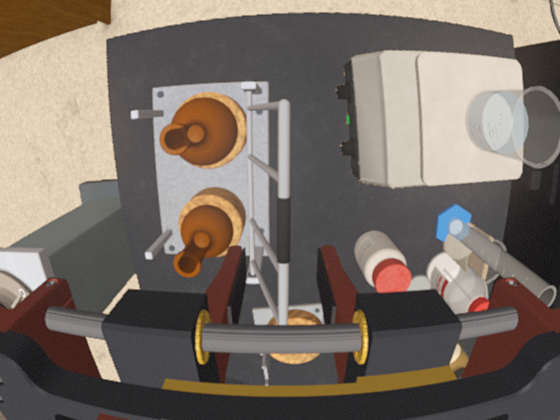

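View pics/scene23.png

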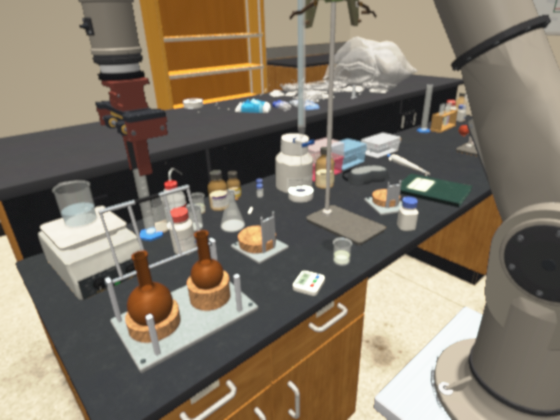

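Emit:
carry_out(steps=[[[0, 0.3, 0, 0.5, 0, 25, 0.45], [0, 0.3, 0, 0.5, 0, 50, 0.45], [0, 0.3, 0, 0.5, 0, 70, 0.45], [0, 0.3, 0, 0.5, 0, 75, 0.3], [0, 0.3, 0, 0.5, 0, 75, 0.15], [0, 0.3, 0, 0.5, 0, 75, 0], [0, 0.3, 0, 0.5, 0, 75, 0], [0, 0.3, 0, 0.5, 0, 75, 0]]], newtons=8)

```text
t: 27.35
tcp_pos: [0.6299, 0.2844, 0.2219]
eef_rot: [-3.139, 0.072, -0.011]
wrist_force: [-0.9, -1.8, 4.4]
opening: 0.0097
```

```bash
python3 - <<'E'
from h import *
st(); s=monitor.read_state(); p0=s['tcp_pos']
hin=np.array([.5945,.2849,.104]); xs=np.array([.999,-.046,0])
b0=p0+[0,0,.019]; 
for th in (1.825,1.7,1.57,1.45,1.3,1.15,1.0,.85,.7,.55,.4,.3):
    b=hin-.135*np.cos(th)*xs+[0,0,.135*np.sin(th)]; t=b-[0,0,.019]
    R0=Ro.from_rotvec(s['eef_rot']).as_matrix(); print(th,t.round(4),(R0.T@(t-p0)*1000).round(1))
E
```

```text
t 27.35 p [0.6299 0.2844 0.2219] xaz -2.6 z [ 0.007  0.002 -1.   ] open 0.0097 F [-0.9 -1.8  4.4] j [-0.02  0.61 -0.75  1.48  0.43  1.22 -0.88]
1.825 [0.6284 0.2833 0.2157] [-1.5  1.2  6.2]
1.7 [0.6119 0.2841 0.2189] [-18.    1.2   2.9]
1.57 [0.5944 0.2849 0.22  ] [-35.5   1.2   1.6]
1.45 [0.5782 0.2856 0.219 ] [-51.7   1.1   2.5]
1.3 [0.5584 0.2866 0.2151] [-71.6   1.1   6.3]
1.15 [0.5394 0.2874 0.2082] [-90.7   1.2  13. ]
1.0 [0.5216 0.2883 0.1986] [-108.5    1.2   22.5]
0.85 [0.5055 0.289  0.1864] [-124.8    1.2   34.6]
0.7 [0.4913 0.2896 0.172 ] [-139.     1.2   49. ]
0.55 [0.4795 0.2902 0.1556] [-151.     1.2   65.3]
0.4 [0.4703 0.2906 0.1376] [-160.3    1.3   83.2]
0.3 [0.4657 0.2908 0.1249] [-165.1    1.3   95.9]
```

Emit:
carry_out(steps=[[[0, 0, 0, -8, 0, -5, 0], [0, 0, 0, -17, 0, -7, 0], [0, 0, 0, -34, 0, -8, 0], [0, 0, 0, -50, 0, -7, 0], [0, 0, 0, -70, 0, -3.5, 0], [0, 0, 0, -89, 0, 3, 0], [0, 0, 0, -107, 0, 12.5, 0], [0, 0, 0, -107, 0, 12.5, 0]]])

```text
t: 28.15
tcp_pos: [0.5193, 0.2895, 0.207]
eef_rot: [3.141, -0.066, 0.005]
wrist_force: [-3.5, 1.2, 2.2]
opening: 0.0101
```

```bash
python3 - <<'E'
from h import *
st()
p,d=imaging.read_camera('scene'); bb=p[120:330,60:300,::-1]; cv2.imwrite('pics/scene24.png',cv2.resize(bb,None,fx=2.8,fy=2.8,interpolation=cv2.INTER_CUBIC))
print(fitbulb(dict(p=p,d=d),'scene',sL,.042));print(fitbulb(dict(p=p,d=d),'scene',sS,.034))
E
```

```text
t 28.15 p [0.5193 0.2895 0.207 ] xaz -2.4 z [ 0.003 -0.    -1.   ] open 0.0101 F [-3.5  1.2  2.2] j [-0.01  0.48 -0.81  1.73  0.39  1.1  -0.98]
(array([0.5377, 0.3497, 0.0636]), 705, np.float64(0.00059))
(array([0.5315, 0.2259, 0.0745]), 529, np.float64(0.00058))
```

View pics/scene24.png

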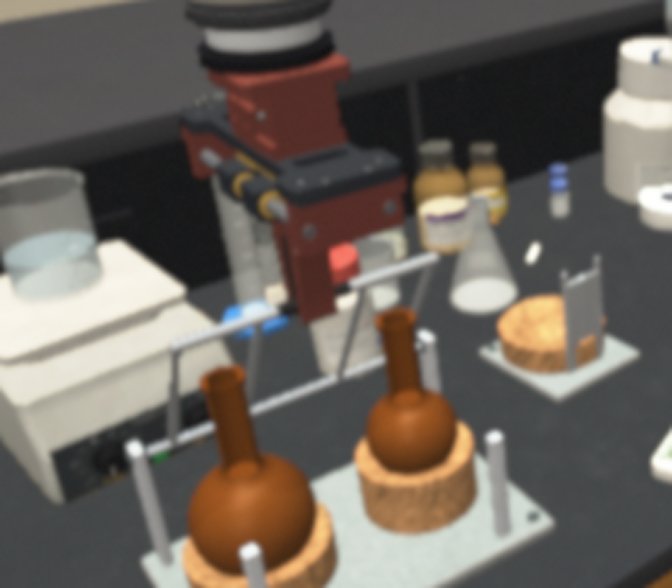

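Emit:
carry_out(steps=[[[0, 0, 0, -8, 0, 6, 0], [0, 0, 0, -16, 0, 12.5, 0], [0, 0, 0, -24, 0, 19.5, 0], [0, 0, 0, -31, 0, 27, 0], [0, 0, 0, -37, 0, 35, 0], [0, 0, 0, -43, 0, 44, 0], [0, 0, 0, -48, 0, 53, 0], [0, 0, 0, -52, 0, 61, 0]]])

```text
t: 29.0
tcp_pos: [0.4703, 0.292, 0.1454]
eef_rot: [-3.139, 0.07, -0.007]
wrist_force: [-2.8, 3.3, 2.3]
opening: 0.0094
```

```bash
python3 - <<'E'
from h import *
st()
p,d=imaging.read_camera('scene'); bb=p[120:330,60:300,::-1]; cv2.imwrite('pics/scene25.png',cv2.resize(bb,None,fx=2.8,fy=2.8,interpolation=cv2.INTER_CUBIC))
print(fitbulb(dict(p=p,d=d),'scene',sL,.042));print(fitbulb(dict(p=p,d=d),'scene',sS,.034))
E
```

```text
t 29.0 p [0.4703 0.292  0.1454] xaz -2.6 z [ 0.004  0.001 -1.   ] open 0.0094 F [-2.8  3.3  2.3] j [-0.05  0.48 -0.8   1.89  0.43  0.95 -1.09]
(array([0.5376, 0.3497, 0.0635]), 703, np.float64(0.00057))
(array([0.5316, 0.2259, 0.0748]), 499, np.float64(0.00062))
```

View pics/scene25.png

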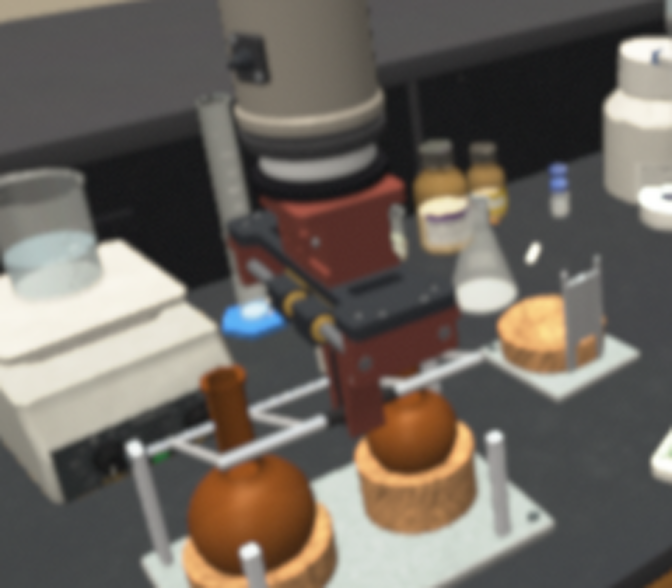

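Emit:
carry_out(steps=[[[0, 0, 0, -3, 0, 10, 0], [0, 0, 0, -5, 0, 20, 0], [0, 0, 0, -6, 0, 28, 0], [0, 0, 0, -6, 0, 28, 0.2], [0, 0, 0, -6, 0, 28, 0.4], [0, 0, 0, -6, 0, 15, 0.4], [0, 0, 0, -6, 0, -10, 0.4], [0, 0, 0, -6, 0, -15, 0.3]]])

```text
t: 29.85
tcp_pos: [0.4669, 0.2926, 0.1643]
eef_rot: [-3.137, 0.073, -0.015]
wrist_force: [-0.7, -0.9, 0.1]
opening: 0.0302
```

Emit:
carry_out(steps=[[[0, 0, 0, -3, 0, 0, 0], [0, 0, 0, -5, 0, 0, 0], [0, 0, 0, -5, 0, 0, 0], [0, 0, 0, -5, 0, 0, 0], [0, 0, 0, -5, 0, 0, 0]]])

```text
t: 30.35
tcp_pos: [0.4595, 0.2916, 0.1604]
eef_rot: [-3.141, 0.071, -0.006]
wrist_force: [0.8, 0.4, -0.6]
opening: 0.0003
```

```bash
python3 - <<'E'
from h import *
st()
p,d=imaging.read_camera('scene'); bb=p[120:330,60:300,::-1]; cv2.imwrite('pics/scene26.png',cv2.resize(bb,None,fx=2.8,fy=2.8,interpolation=cv2.INTER_CUBIC))
p,d=imaging.read_camera('wrist');cv2.imwrite('pics/wrist26.png',p[:,:,::-1])
delta(Rtool(-2.6),[.4605,.291,.112])
E
```

```text
t 30.35 p [0.4595 0.2916 0.1604] xaz -2.6 z [ 0.004  0.    -1.   ] open 0.0003 F [ 0.8  0.4 -0.6] j [-0.04  0.45 -0.82  1.89  0.4   0.96 -1.08]
delta turn [-0.  -0.2  0. ] | 0.2 shift [ 0.7  0.7 48.6] | 49.0
```

View pics/scene26.png

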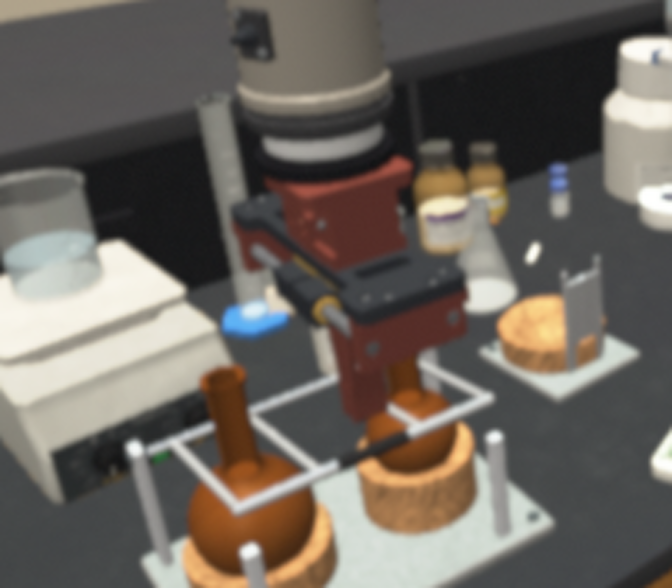

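View pics/wrist26.png

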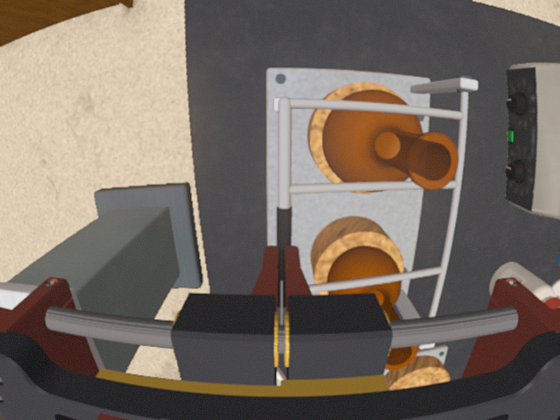

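Emit:
carry_out(steps=[[[0, 0, 0, 2, 0, 15, 0], [0, 0, 0, 2, 0, 28, 0], [0, 0, 0, 2, 0, 38, 0], [0, 0, 0, 2, 0, 46, 0], [0, 0, 0, 2, 0, 51, 0], [0, 0, 0, 2, 0, 54, 0], [0, 0, 0, 2, 0, 54, 0]]])

```text
t: 31.15
tcp_pos: [0.4616, 0.2917, 0.1085]
eef_rot: [3.139, -0.071, 0.008]
wrist_force: [-6.0, -5.4, 18.9]
opening: 0.0006
```

```bash
python3 - <<'E'
from h import *
st()
p,d=imaging.read_camera('scene'); bb=p[120:330,60:300,::-1]; cv2.imwrite('pics/scene27.png',cv2.resize(bb,None,fx=2.8,fy=2.8,interpolation=cv2.INTER_CUBIC))
W=cloud('scene',d,imaging.camera_params('scene'))
m=(abs(W[...,0]-.46)<.02)&(abs(W[...,1]-.291)<.09)&(W[...,2]>.09)&(W[...,2]<.14)&~((abs(W[...,1]-.291)<.03))
P=W[m]; print(len(P),np.median(P,0),np.percentile(P[:,2],[5,95]))
print(fitbulb(dict(p=p,d=d),'scene',sL,.042));print(fitbulb(dict(p=p,d=d),'scene',sS,.034))
E
```

```text
t 31.15 p [0.4616 0.2917 0.1085] xaz -2.6 z [ 0.005 -0.002 -1.   ] open 0.0006 F [-6.  -5.4 18.9] j [-0.08  0.52 -0.77  1.93  0.47  0.88 -1.14]
409 [0.45906649 0.32596357 0.10588036] [0.09495221 0.10810364]
(array([0.5377, 0.3496, 0.0634]), 479, np.float64(0.00051))
(array([0.5311, 0.226 , 0.0739]), 115, np.float64(0.00068))
```

View pics/scene27.png

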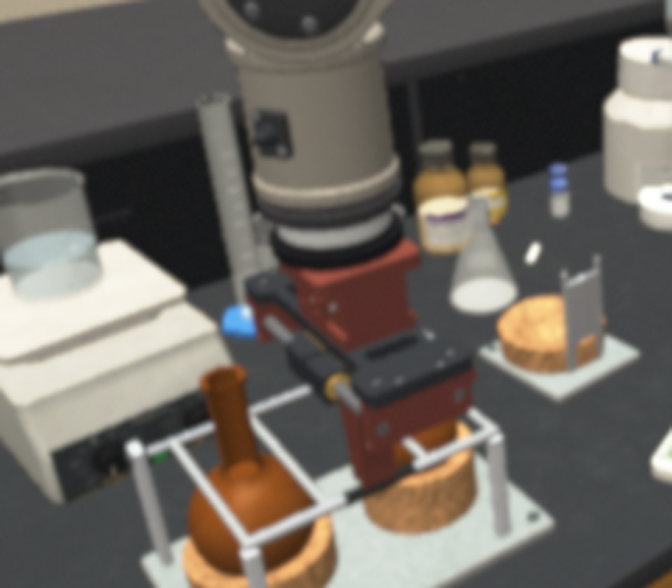

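Emit:
carry_out(steps=[[[0, 0, 0, 0, 0, -8, 0], [0, 0, 0, 0, 0, -30, 0], [0, 0, 0, 0, 0, -70, 0], [0, 0, 0, 0, 0, -115, 0], [0, 0, 0, -15, 0, -160, 0], [0, 0, 0, -30, 0, -200, 0], [0, 0, 0, -30, 0, -200, 0], [0, 0, 0, -30, 0, -200, 0]]])

```text
t: 32.0
tcp_pos: [0.4314, 0.2932, 0.3075]
eef_rot: [-3.14, 0.071, -0.011]
wrist_force: [0.2, -0.4, -0.6]
opening: 0.0005
```

```bash
python3 - <<'E'
from h import *
st()
for c in ('scene','top'):
    p,d=imaging.read_camera(c); cv2.imwrite(f'pics/{c}28.png',p[:,:,::-1])
    W=cloud(c,d,imaging.camera_params(c))
    m=(abs(W[...,0]-.46)<.02)&(abs(W[...,1]-.291)<.09)&(W[...,2]>.09)&(W[...,2]<.14)
    P=W[m]; print(c,len(P),np.median(P,0).round(4) if len(P) else '',np.percentile(P[:,2],[5,95]).round(4) if len(P) else '')
    print(fitbulb(dict(p=p,d=d),c,sL,.042),fitbulb(dict(p=p,d=d),c,sS,.034))
    for nm,sc,L in (('L',sL,.113),('S',sS,.098)):
        hsv=cv2.cvtColor(p,cv2.COLOR_RGB2HSV)
        m=(np.hypot(W[...,0]-sc[0],W[...,1]-sc[1])<.04)&(abs(W[...,2]-sc[2]-L)<.012)&(hsv[...,0]<20)&(hsv[...,1]>120)
        P=W[m]; print(' lip',nm,len(P),P.mean(0).round(4) if len(P) else '')
E
```

```text
t 32.0 p [0.4314 0.2932 0.3075] xaz -2.6 z [ 0.007  0.001 -1.   ] open 0.0005 F [ 0.2 -0.4 -0.6] j [ 0.05  0.25 -0.91  1.77  0.22  1.22 -0.96]
scene 580 [0.458  0.298  0.1062] [0.0982 0.1085]
(array([0.5376, 0.3497, 0.0636]), 480, np.float64(0.00048)) (array([0.5315, 0.2259, 0.0743]), 304, np.float64(0.00059))
 lip L 160 [0.5342 0.3502 0.1732]
 lip S 129 [0.529  0.2279 0.1691]
top 238 [0.4604 0.2818 0.1081] [0.1035 0.1117]
(array([0.5375, 0.3489, 0.062 ]), 177, np.float64(0.00098)) (array([0.5315, 0.2257, 0.0745]), 123, np.float64(0.00066))
 lip L 46 [0.541  0.3466 0.1756]
 lip S 60 [0.532  0.2267 0.1728]
```

View pics/scene28.png

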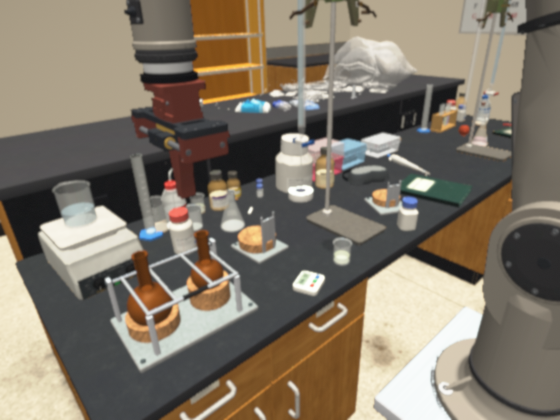

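View pics/top28.png

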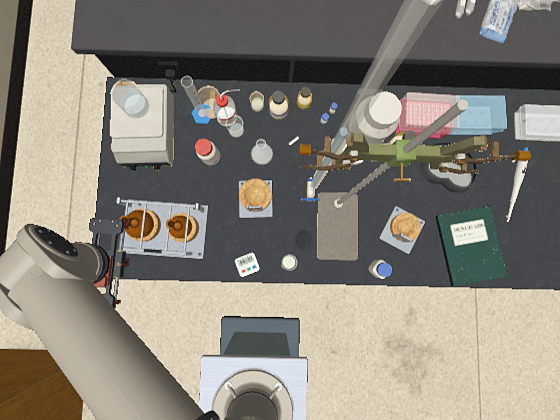

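The scene and top pictures show the bar on its front stops (scene about 152,320 to 238,275; top about 125,253 to 190,257). Both necks stand upright between the tines, and the bystanders are where they started. I am handing the job in.

```bash
python3 -c "
from cell import ticket; print(ticket.close_job())"
```

```text
the job is handed in; nothing more can be done
None
```

Both flasks are standing upright in the seats of their own size, the keeper is down over both necks, and I handed the job in at about 32 s of the 72 s allowed. The hand-in gives no verdict, so what follows rests on my own last measurements.

**Order:** I placed the small flask first, then the large one. I let go of each before touching the keeper, then drew the keeper over by its grip sleeve and pressed it down onto its stops with 19 N.

**Last checks with the arm clear:**

| Check | Result |
|---|---|
| Large bulb against the measured seat | about 1 mm off sideways; height 63.6 mm (scene) and 62.0 mm (top), nominal 64 mm |
| Small bulb against the measured seat | within about 1 mm; height about 74.4 mm, nominal 75 mm |
| Necks | upright within a few degrees, judged from the lips |
| Keeper bar | top of the bar about 108 mm up, which matches fully closed |
| Bystanders | none looks moved in the pictures; I did not measure them |
| Wrist force | near zero |

**What did not go to plan:**
- My first grip on the small flask caught the lip, so I opened and gripped again further down the neck.
- My first descent into the small seat brought two wrist joints to the ends of their ranges. I backed off, turned the hand and came down again from another side.
- While setting in the large flask, one wrist joint came to 0.18 rad against its limit of 0.17.

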